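# Stack the setting wedges flat on the carrying board

### The arm

A 6-joint arm with a two-finger parallel gripper is mounted at the origin on the work surface. World frame = base frame: x ahead of the robot, y to its left, z up, the work surface at z = 0. Lengths are in m, angles in rad, forces in N, time in s.
With the tool pointing down it reaches from about 0.3 to 0.75 m from the base axis. Payload 8.5 kg.
Tool frame: the origin (TCP) lies on the front face of the gripper's body, between the roots of the fingers; the fingertips stand 73 mm ahead of it and the grasp point (between the pads) lies 54 mm ahead of it; z points along the fingers, y is the direction in which the jaws open and shut (so a half turn about z gives the same grasp; the last joint's range is limited). The gripper opens to 85 mm and grips with 20 to 120 N. Pads are 22 mm wide; open, the fingers measure 114 mm over their backs; the gripper's body (76 mm by 85 mm) begins 54 mm behind the grasp point. The pads swing forward as they close: fully open they stand 13 mm farther back than shut.
Start: joints at [0.897, 0.381, 1.297, -0, 1.464, -0.215], TCP at [0.244, 0.493, 0.304] pointing down, gripper open.
Joint ranges: [-3.11, 3.11], [-0.89, 2.33], [0.22, 2.48], [-1.42, 4.56], [0.17, 2.85], [-2.88, 2.88]. Speed limits (rad/s): [2.39, 2.39, 3.14, 3.14, 3.14, 3.14].

### API

Orientations are given as a unit quaternion [w, x, y, z].
In Python, from rig import arm gives the robot as it stands. The module is installed in compiled form; this text tells all that it offers.
- The arm moves only by the tool step_arm, never from a script. Its argument "plan" is one flat list of numbers, 4 for each row, row after row: the shift along the tool's x, y, z in units of 40 mm (1.0 is 40 mm), then the turn about the tool's z in units of 5 degrees (1.0 is 5 degrees). In form: [tx, ty, tz, twist, tx, ty, tz, twist, ...]. A call has 1 to 8 rows; each row is the pose to reach, as a shift and turn from the pose commanded when the call began, along the tool's axes at that moment; what a row does not reach only later rows make up. A row lasts 1/10 s, in which the tool goes at most 50 mm and 8.59 degrees, less where a joint would pass 70% of its speed; a pose out of reach is approached as far as the arm can. A call with a gripper value outside its range is refused whole. "gripper" is the closure, from -1 (fully open) to 1 (shut), so that 0 is half open, set as the call begins (left out, the last holds). The fingers move at their own pace and stop on an object; "squeeze" is the grip in N (left out, the last holds). Time passes only in rows, so rows that repeat a pose let the fingers close. It gives the time, the measured TCP pose, the force and the opening at its end, in the units of the state.
- arm.state(): the state, without advancing time (a new reading comes with each control period).
- arm.get_image(name): name is "side" or "top" or "wrist"; returns the picture (480x640x3 uint8, red, green, blue); there is no depth.
- arm.camera_model(name): a dict with "fx", "fy", "cx", "cy" (pixels), "position" and "attitude" of the camera in the world. Camera axes: x right, y down, z forward; pixel columns grow to the right and rows downward; lengths in m; the calibration is good to about 2 mm. The wrist camera is an equidistant fisheye: a pixel r from the principal point sees the ray r / f radians off the axis. A picture is of the moment at which its call begins: read the wrist's pose just before it. camera_model takes no time and is no camera call; for the wrist camera it gives the pose at the moment of the call.
- arm.finish_job(): hands the job in, once; it reports no verdict.
The state is a dict: "t": time; "joints": joint angles; "qvel": joint speeds; "joint_efforts": joint torques, N m; "tcp_pos": TCP position; "eef_rot": TCP orientation; "wrist_force": force on the tool from outside, world axes, zero at the start; "moment": the same for the moment, N m; "gripper_width": finger opening in m.
Only numpy, scipy, OpenCV 4.12 (cv2) and the standard library are available. Lean on these libraries where they do the work, as an engineer would, in place of code of your own. Each camera call takes 0.05 s, during which the arm holds its last target.

### The job

Stack the four aluminium setting wedges in the middle of the plywood carrying board so that the stack stays flat: first the two large ones from the sloping tray, one on the other along the length of the board between the battens, the upper with its thick end over the thin end of the lower so that their top is level; then the two small ones from the bench on top of them in the same way, thick end over thin end, but lying crosswise over the large pair, all neatly centred. Let go of the stack, and leave the tools and other things on the bench where they are.

Things in the scene. Friction and masses are not known exactly. Their poses are not given: they have to be found in the camera images.
- large_1: Setting wedge, bare aluminium, 0.55 kg +-20%: 144 mm long, 54 wide, 18 thick at the thin end, 36 at the thick end (dark cord hole there). Both broad faces slope alike (3.58 deg each side of the middle plane); long sides parallel. Origin mid-body; x thin to thick end, y across the width, z through the thickness. Lies in the tray.
- large_2: Setting wedge, bare aluminium, 0.55 kg +-20%: 144 mm long, 54 wide, 18 thick at the thin end, 36 at the thick end (dark cord hole there). Both broad faces slope alike (3.58 deg each side of the middle plane); long sides parallel. Origin mid-body; x thin to thick end, y across the width, z through the thickness. Lies in the tray.
- small_1: Setting wedge, bare aluminium, 0.29 kg +-20%: 112 mm long, 42 wide, 16 thick at the thin end, 30 at the thick end (dark cord hole there). Both broad faces slope alike (3.58 deg each side of the middle plane); long sides parallel. Origin mid-body; x thin to thick end, y across the width, z through the thickness. Lies flat on the bench.
- small_2: Setting wedge, bare aluminium, 0.29 kg +-20%: 112 mm long, 42 wide, 16 thick at the thin end, 30 at the thick end (dark cord hole there). Both broad faces slope alike (3.58 deg each side of the middle plane); long sides parallel. Origin mid-body; x thin to thick end, y across the width, z through the thickness. Lies flat on the bench.
- large_1_thick (a point): Middle of the thick end face of large_1, 72 mm from its origin along its +x.
- large_2_thick (a point): Middle of the thick end face of large_2, 72 mm from its origin along its +x.
- small_1_thick (a point): Middle of the thick end face of small_1, 56 mm from its origin along its +x.
- small_2_thick (a point): Middle of the thick end face of small_2, 56 mm from its origin along its +x.
- board: Fixed plywood carrying board, 220 mm long (x) by 160 mm wide (y), 12 mm thick, with a wooden batten 18 mm wide across each end that rises 12 mm above it (184 mm free between them). Origin at the centre of its underside, on the bench (its top is 12 mm higher); z up. It stands to the robot's left or right.
- tray: Fixed sloping sheet-steel tray opposite the board, 258 mm wide (y). Origin on the bench under its middle, z up. Floor rises 35 deg towards +x, away from the robot; its foot is 80 mm before the origin, 26 mm up. Lip and side walls stand 14 mm off the floor. Large wedges lie length up the slope, 58 mm either side of the middle, one thick end up, one down, at random.
- motor: Stepper motor, 42 mm square, 77 mm high with its shaft, standing on the bench near the small wedges; origin at its underside. Leave it alone.
- can: Spray can, 52 mm across, 150 mm high, standing near the small wedges; origin at its underside. Leave it alone.
- pliers: Pliers with blue grips lying beyond the small wedges, 165 mm long, 13 mm high. Leave alone.
- carton: Small cardboard box 75 x 55 x 45 mm at the back of the bench. Leave alone.
- multimeter: Hand multimeter 150 x 78 x 40 mm lying at the back of the bench. Leave alone.
- flask: White plastic flask 52 mm across, 130 mm high, standing behind the tray or the board. Leave alone.
Things that resemble listed ones, but are neither listed nor needed, are in the scene too. Leave any green look-alike of the large_1 alone.

How it is judged:
By the outcome, as a careful person would: the job done as asked, in the order asked, and still so for the second after the job is handed in, with the robot touching nothing.
It also fails if it takes over 72 s, if anything falls off the work surface, if the arm or the gripper's body presses on something with over 40 N, if the wrist force passes 120 N, or if a joint passes its speed limit or range.

## Working session

There is one attempt and no reset: what is moved stays moved. The work goes in short steps, Python scripts to look and compute and a tool call to move; the robot and the scene stay as the last step left them, time stands still between calls to the robot, and variables do not carry over. Pictures are saved under pics/ and viewed, and the job is handed in when it is done.

Besides the shell and the picture viewer there is one more tool, called after "Call:" as name(argument=value, ...) on one line, values as JSON. step_arm: Moves the arm, as the interface text tells. Its arguments: {"type":"object","properties":{"plan":{"type":"array","items":{"type":"number"}},"gripper":{"type":"number"},"squeeze":{"type":"number"}},"required":["plan"]}

```bash
mkdir -p pics
cat > h.py <<'E'
import numpy as np, cv2
from rig import arm
def save(name,fn):
    im=arm.get_image(name); cv2.imwrite('pics/'+fn,im[:,:,::-1]); return im
E
python3 - <<'E'
from h import *
print(arm.state())
for n in ['side','top','wrist']: print(n,arm.camera_model(n))
for n in ['side','top','wrist']: save(n,n+'0.png')
E
```

```text
{'t': 0.0, 'joints': array([ 8.96712141e-01,  3.81204063e-01,  1.29823753e+00, -1.61737485e-05,
        1.46360314e+00, -2.15280599e-01]), 'qvel': array([ 0.00023231,  0.00315301,  0.00179668, -0.00105887, -0.00095034,
        0.00062011]), 'joint_efforts': array([ 1.48083749e-03, -4.48461127e+01, -2.31276387e+01, -6.62011757e-05,
        4.73273991e-03,  3.87515274e-05]), 'tcp_pos': array([0.24346054, 0.49297734, 0.30331521]), 'eef_rot': array([-3.05065321e-04,  2.27394121e-01,  9.73802540e-01, -6.58892891e-04]), 'wrist_force': array([-0.07702878, -0.24884232, -0.07029394]), 'moment': array([-0.03726002, -0.03650835,  0.02383091]), 'gripper_width': 0.0852433311219814}
side {'fx': 459.6180799311902, 'fy': 459.6180799311902, 'cx': 326.02829584671696, 'cy': 239.4721694806232, 'position': array([ 0.11947381, -0.68185604,  0.88096305]), 'attitude': array([-0.36543657,  0.88351511, -0.26927657,  0.1155305 ])}
top {'fx': 486.7347139786289, 'fy': 486.7347139786289, 'cx': 324.63825741493963, 'cy': 239.78260613394568, 'position': array([0.3863894 , 0.00599793, 1.13839293]), 'attitude': array([-0.05432189,  0.70826791, -0.70027518,  0.07085458])}
wrist {'fx': 371.64829954431775, 'fy': 371.64829954431775, 'cx': 322.0572102712025, 'cy': 231.75068936386654, 'position': array([0.18298588, 0.52239408, 0.37413322]), 'attitude': array([0.11251104, 0.84197918, 0.52313866, 0.068835  ])}
```

View pics/top0.png

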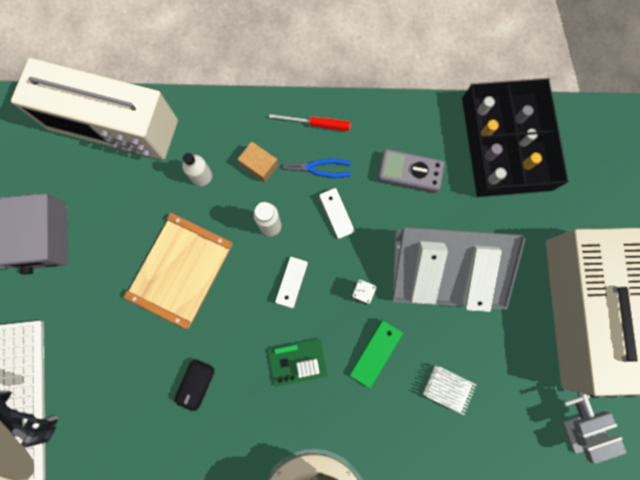

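View pics/side0.png

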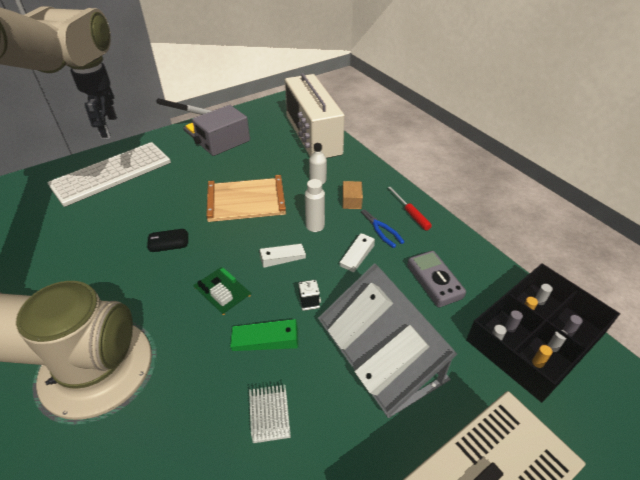

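View pics/wrist0.png

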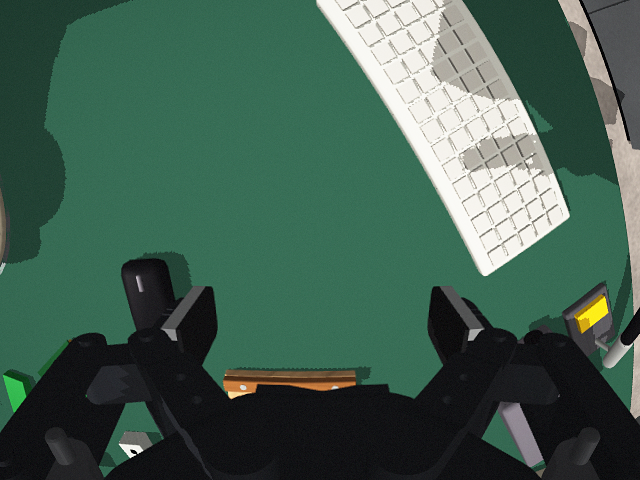

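The wedges are clear. In the top view the tray holds two large ones, (430,272) with its hole at the top and (483,278) with its hole at the bottom. Two small ones lie on the bench at (292,282) and (336,213). The green look-alike is at (376,353) and stays out of it. Next, enlarged crops to confirm and get corners.

```bash
cat >> h.py <<'E'
from scipy.spatial.transform import Rotation as R
CM={n:arm.camera_model(n) for n in ('side','top')}
def q2R(q): return R.from_quat([q[1],q[2],q[3],q[0]]).as_matrix()
def ray(name,uv,cm=None):
    c=cm or CM[name]; d=np.array([(uv[0]-c['cx'])/c['fx'],(uv[1]-c['cy'])/c['fy'],1.])
    if name=='wrist':
        r=np.hypot(d[0],d[1]); d=np.array([d[0]/r*np.sin(r),d[1]/r*np.sin(r),np.cos(r)])
    d=q2R(c['attitude'])@d; return np.array(c['position']),d/np.linalg.norm(d)
def onz(name,uv,z,cm=None):
    o,d=ray(name,uv,cm); return o+d*(z-o[2])/d[2]
def tri(uvt,uvs,a='top',b='side',ca=None,cb=None):
    o1,d1=ray(a,uvt,ca); o2,d2=ray(b,uvs,cb)
    s=np.linalg.lstsq(np.c_[d1,-d2],o2-o1,rcond=None)[0]
    p,q=o1+s[0]*d1,o2+s[1]*d2; return (p+q)/2,np.linalg.norm(p-q)
def proj(name,P,cm=None):
    c=cm or CM[name]; p=q2R(c['attitude']).T@(np.array(P)-c['position'])
    if name=='wrist':
        th=np.arctan2(np.hypot(p[0],p[1]),p[2]); f=th/np.hypot(p[0],p[1]); return np.array([c['cx']+c['fx']*p[0]*f,c['cy']+c['fy']*p[1]*f])
    return np.array([c['cx']+c['fx']*p[0]/p[2],c['cy']+c['fy']*p[1]/p[2]])
def crop(im,fn,x0,y0,w,h,k):
    c=cv2.resize(im[y0:y0+h,x0:x0+w],None,fx=k,fy=k,interpolation=cv2.INTER_CUBIC)
    for i in range(0,w,20): cv2.putText(c,str(x0+i),(i*k,10),0,.35,(255,255,0),1); cv2.line(c,(i*k,0),(i*k,h*k),(90,90,0),1)
    for i in range(0,h,20): cv2.putText(c,str(y0+i),(0,i*k+10),0,.35,(255,255,0),1); cv2.line(c,(0,i*k),(w*k,i*k),(90,90,0),1)
    cv2.imwrite('pics/'+fn,c)
E
python3 - <<'E'
from h import *
t=cv2.imread('pics/top0.png'); s=cv2.imread('pics/side0.png')
crop(t,'c1.png',380,215,155,110,5)
crop(s,'c2.png',310,260,155,160,4)
a=np.zeros((600,800,3),np.uint8)
crop(t,'c3.png',115,180,250,155,3)
crop(s,'c4.png',195,165,195,130,4)
E
```

```text
(no output)
```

View pics/c1.png

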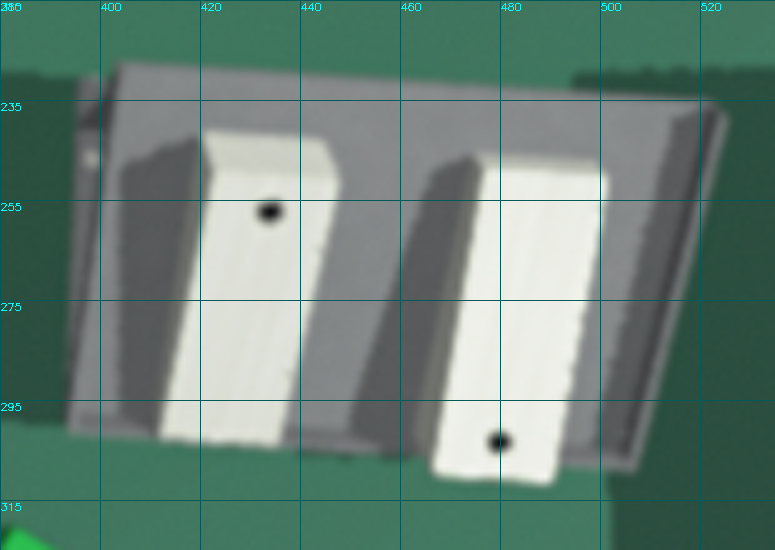

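View pics/c2.png

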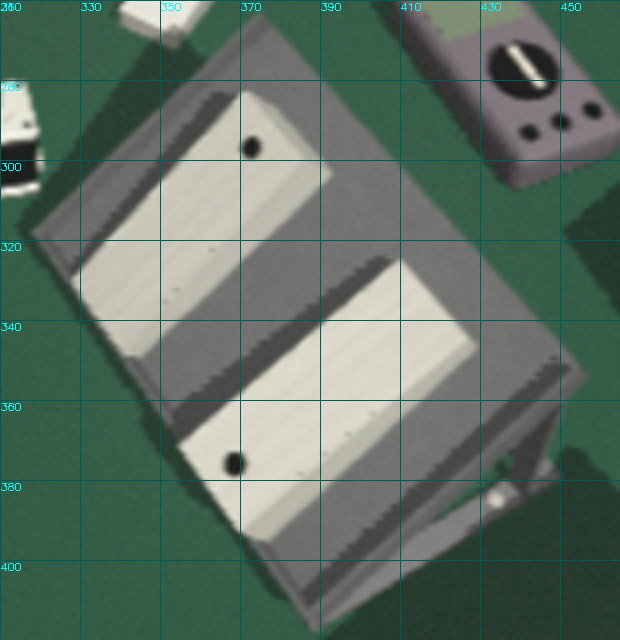

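View pics/c3.png

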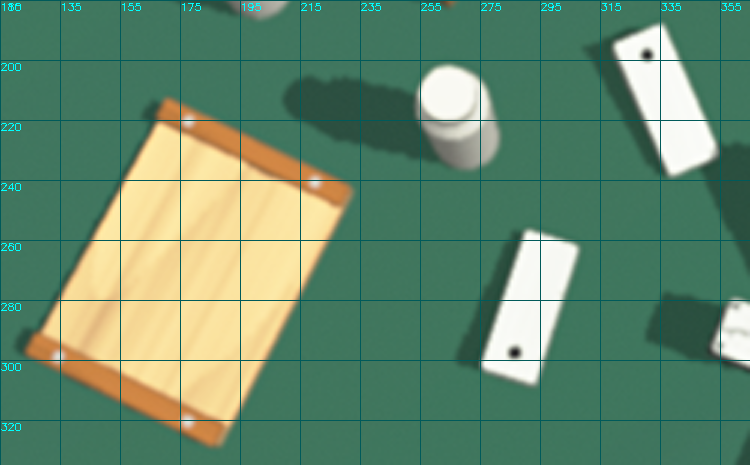

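View pics/c4.png

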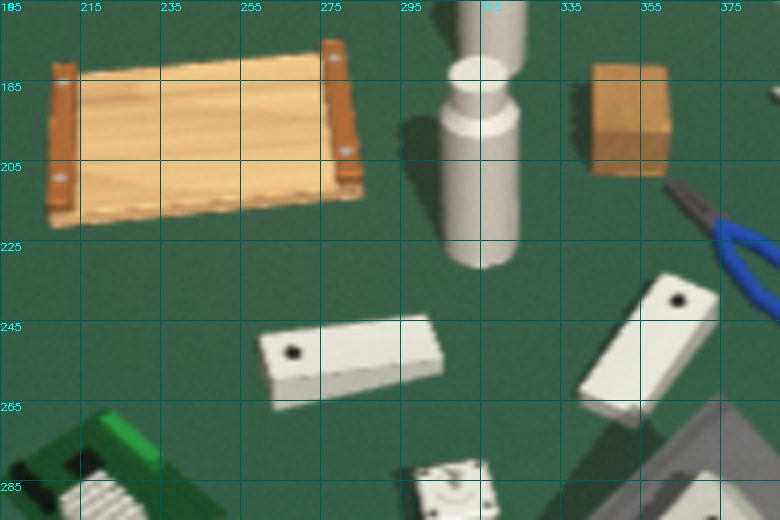

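Run:
```python
from h import *
np.set_printoptions(precision=4,suppress=True)
for nm,a,b in [('footL',(394,301),(318,318)),('footR',(506,309),(388.5,417)),('topL',(403,228),(374.5,263)),('topR',(524,238),(456,353)),
 ('holeA',(433.5,257.5),(372.5,297)),('holeB',(480,303.5),(368.5,376)),('A thinL',(411.5,302.5),(328,329)),('B thinL',(476.5,247.5),(410,325)),
 ('B thickL',(466,310),(354.5,371)),('bTL',(170,213),(276,175)),('bTR',(232,243),(285,214)),('bBL',(124,296),(208,181)),('bBR',(187.5,328),(207,221)),
 ('s1 hole',(286.5,297.5),(268,253)),('s2 hole',(331,198),(362,240))]:
    p,e=tri(a,b); print(nm,p,'err',round(e,4))
# small wedges top face on z 
for nm,c in [('s1',[(290,236.5+20),(308,242+20),(294,288+20),(275.5,283+20)]),('s2',[(319.5,195),(335,188.5),(354,232),(337.5,239)])]:
    P=[onz('top',q,.023) for q in c]; print(nm,np.mean(P,0)[:2],[np.linalg.norm(P[i]-P[i-1]) for i in range(4)], P)
```

```text
footL [ 0.4462 -0.1774  0.0344] err 0.0008
footR [ 0.4331 -0.4362  0.0269] err 0.0054
topL [ 0.5938 -0.1823  0.1312] err 0.0018
topR [ 0.5781 -0.4422  0.1298] err 0.0029
holeA [ 0.5345 -0.2486  0.1225] err 0.0022
holeB [ 0.4412 -0.3631  0.064 ] err 0.0011
A thinL [ 0.4444 -0.2166  0.0405] err 0.0041
B thinL [ 0.557  -0.3426  0.1175] err 0.0001
B thickL [ 0.4278 -0.3349  0.0541] err 0.0029
bTL [0.6407 0.3441 0.0223] err 0.0093
bTR [ 0.5805  0.1993 -0.0022] err 0.0006
bBL [0.4509 0.4337 0.0214] err 0.0008
bBR [0.3812 0.2917 0.0013] err 0.0002
s1 hole [0.4526 0.0657 0.027 ] err 0.0022
s2 hole [ 0.6833 -0.0322  0.0287] err 0.0047
s1 [0.4868 0.0547] [np.float64(0.11126322915977074), np.float64(0.043527662023024834), np.float64(0.10974075466039199), np.float64(0.04354125237056735)] [array([0.5461, 0.0604, 0.023 ]), array([0.5338, 0.0187, 0.023 ]), array([0.4283, 0.0488, 0.023 ]), array([0.4391, 0.091 , 0.023 ])]
s2 [ 0.6497 -0.0465] [np.float64(0.11375243900753046), np.float64(0.04018578610640061), np.float64(0.11391080602482301), np.float64(0.0421973660483844)] [array([ 0.6939, -0.0061,  0.023 ]), array([ 0.7104, -0.0427,  0.023 ]), array([ 0.6058, -0.0878,  0.023 ]), array([ 0.5886, -0.0492,  0.023 ])]
```

Run:
```python
from h import *
np.set_printoptions(precision=4,suppress=True)
T=[(177.5,220),(220,240.5),(134.5,299),(177.3,321)];S=[(278.6,179.5),(281.6,202.5),(211.2,185.4),(210,209.5)]
for nm,pts in (('top',T),('side',S)):
    P=np.array([onz(nm,q,.024) for q in pts]); c=P.mean(0); x=P[:2].mean(0)-P[2:].mean(0); y=P[[0,2]].mean(0)-P[[1,3]].mean(0)
    print(nm,c,np.linalg.norm(x),np.linalg.norm(y),np.degrees(np.arctan2(x[1],x[0])),np.degrees(np.arctan2(-y[0],y[1])))
for a,b in zip(T,S): print(tri(a,b))
# subpixel white wedges top view
im=cv2.imread('pics/top0.png'); g=im.min(2)
m=(g>205).astype(np.uint8); 
cs,_=cv2.findContours(m,cv2.RETR_EXTERNAL,cv2.CHAIN_APPROX_NONE)
for c in cs:
    if 300<cv2.contourArea(c)<3000: 
        r=cv2.minAreaRect(c); print(cv2.contourArea(c),r)
st=arm.state(); Rm=q2R(st['eef_rot']); print(Rm)
for nm,pts in (('s1',(286.5,297.5)),('s2',(331,198))): print(onz('top',pts,.029))
```

```text
top [0.5127 0.3161 0.024 ] 0.20311375678038338 0.11052552328745188 -24.996833716841547 -25.479891078097772
side [0.5161 0.3131 0.024 ] 0.20155549557266522 0.10927509384764265 -25.129695106713644 -25.579121451400766
(array([0.6308, 0.3238, 0.0206]), np.float64(0.003708343571181832))
(array([0.5829, 0.2224, 0.0233]), np.float64(0.0032306027162679104))
(array([0.447 , 0.4081, 0.0227]), np.float64(0.004865163753275292))
(array([0.3991, 0.309 , 0.0226]), np.float64(0.005053548134997221))
990.5 ((449.2227478027344, 389.42205810546875), (39.21025466918945, 31.468313217163086), 25.70995330810547)
2899.0 ((20.5, 369.5), (95.0, 41.0), 90.0)
2958.0 ((611.5, 338.5), (55.0, 109.0), 0.0)
789.5 ((291.35003662109375, 281.95001220703125), (17.708755493164062, 47.750396728515625), 18.434947967529297)
1359.0 ((483.61370849609375, 279.3458557128906), (23.68792152404785, 63.09639358520508), 9.865806579589844)
1102.0 ((429.7361145019531, 275.628662109375), (22.91866683959961, 54.90179443359375), 11.888657569885254)
1029.5 ((612.5, 258.5), (53.0, 53.0), -0.0)
753.0 ((336.6820068359375, 212.70166015625), (47.2966194152832, 17.177949905395508), 66.37062072753906)
[[-0.8966  0.4428 -0.0007]
 [ 0.4429  0.8966 -0.0008]
 [ 0.0003 -0.0011 -1.    ]]
[0.4514 0.066  0.029 ]
[ 0.6854 -0.0332  0.029 ]
```

```bash
cat > go.py <<'E'
import sys; from h import *
def go(x,y,z,yaw):
    s=arm.state(); Rm=q2R(s['eef_rot']); d=Rm.T@(np.array([x,y,z])-s['tcp_pos'])
    cur=np.degrees(np.arctan2(Rm[1,1],Rm[0,1])); tw=-((yaw-cur+90)%180-90)
    print('t %.2f'%s['t'],'pos',s['tcp_pos'].round(4),'jaw %.2f'%cur,'w %.4f'%s['gripper_width'],'F',s['wrist_force'].round(1),'j6 %.2f'%s['joints'][5])
    print('row',(d/.04).round(3),'tw',round(tw/5,3))
if __name__=='__main__': go(*map(float,sys.argv[1:5]))
E
python3 go.py .4984 -.247 .28 86.7
```

```text
t 0.15 pos [0.2435 0.493  0.3035] jaw 63.71 w 0.0852 F [-0.5 -0.1  0.7] j6 -0.22
row [-13.907 -13.764   0.598] tw -4.597
```

Call:
step_arm(plan=[-13.9,-13.76,0,-4.6,-13.9,-13.76,0,-4.6,-13.9,-13.76,0,-4.6,-13.9,-13.76,0,-4.6,-13.9,-13.76,0,-4.6,-13.9,-13.76,0,-4.6,-13.9,-13.76,0,-4.6,-13.9,-13.76,0,-4.6], gripper=-0.5)

```text
t: 0.95
tcp_pos: [0.3713, 0.1213, 0.3041]
eef_rot: [0.0, 0.029, 1.0, 0.0]
wrist_force: [1.8, -0.8, 0.7]
gripper_width: 0.0639
```

```bash
python3 go.py .4984 -.247 .28 86.7
```

```text
t 0.95 pos [0.3713 0.1213 0.3041] jaw 86.73 w 0.0639 F [ 1.8 -0.8  0.7] j6 -1.50
row [-3.698 -9.012  0.602] tw 0.005
```

Call:
step_arm(plan=[-3.7,-9.0,0,0,-3.7,-9.0,0,0,-3.7,-9.0,0,0,-3.7,-9.0,0,0,-3.7,-9.0,0,0,-3.7,-9.0,0,0,-3.7,-9.0,0,0,-3.7,-9.0,0,0])

```text
t: 1.75
tcp_pos: [0.4987, -0.2474, 0.3035]
eef_rot: [-0.0, 0.029, 1.0, 0.0]
wrist_force: [0.2, 0.5, -0.2]
gripper_width: 0.0644
```

```bash
python3 - <<'E'
from h import *
for i in range(2): st=arm.state(); cm=arm.camera_model('wrist'); im=save('wrist','w1.png')
print(st['tcp_pos'],cm)
save('side','s1.png'); save('top','t1.png')
E
python3 go.py .4984 -.247 .28 86.7
```

```text
[ 0.49976221 -0.25179611  0.30281291] {'fx': 371.64829954431775, 'fy': 371.64829954431775, 'cx': 322.0572102712025, 'cy': 231.75068936386654, 'position': array([ 0.43250266, -0.24762627,  0.37360854]), 'attitude': array([0.09685162, 0.72213709, 0.67902394, 0.08980126])}
t 1.95 pos [ 0.4982 -0.2451  0.3033] jaw 86.65 w 0.0639 F [-0.5  0.5  0. ] j6 -2.18
row [-0.007 -0.048  0.582] tw -0.011
```

View pics/w1.png

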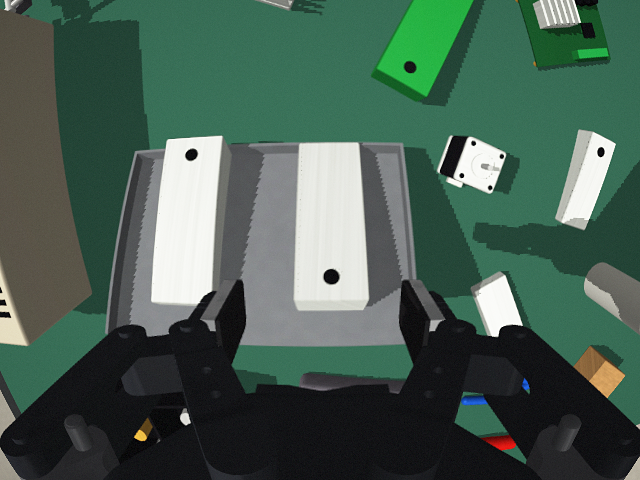

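View pics/s1.png

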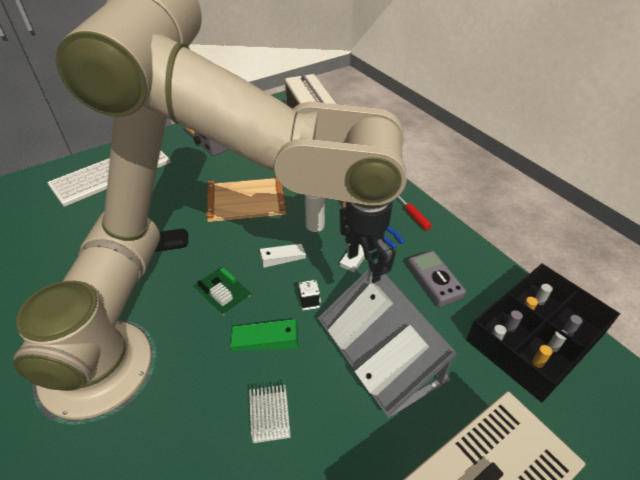

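Run:
```python
from h import *
im=cv2.imread('pics/w1.png'); crop(im,'c5.png',180,260,290,110,2)
st=arm.state(); cm=arm.camera_model('wrist'); Rm=q2R(st['eef_rot'])
for uv,y in [((243,281),.032),((243,281),-.032),((401,281),.032),((401,281),-.032),((222,281),.032),((422,281),-.032)]:
    o,d=ray('wrist',uv,cm); o=Rm.T@(o-st['tcp_pos']); d=Rm.T@d; s=(y-o[1])/d[1]; print(uv,y,(o+s*d).round(4))
```

```text
(243, 281) 0.032 [ 0.1253  0.032  -0.208 ]
(243, 281) -0.032 [ 0.0099 -0.032   0.0656]
(401, 281) 0.032 [0.0093 0.032  0.0668]
(401, 281) -0.032 [ 0.1251 -0.032  -0.2076]
(222, 281) 0.032 [ 0.1129  0.032  -0.1782]
(422, 281) -0.032 [ 0.1127 -0.032  -0.1778]
```

View pics/c5.png

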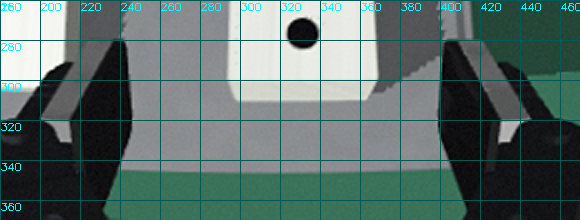

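```bash
python3 - <<'E'
from h import *
st=arm.state(); cm=arm.camera_model('wrist'); print(st['tcp_pos'])
for uv,z in [((331.5,276.5),.1225),((191.5,154.5),.064),((601,152),.029)]: print(onz('wrist',uv,z,cm).round(4))
E
python3 go.py .5023 -.247 .2 86.7
```

```text
[ 0.49824644 -0.24509474  0.30326799]
[ 0.533  -0.2402  0.1225]
[ 0.4389 -0.3545  0.064 ]
[0.449  0.0759 0.029 ]
t 1.95 pos [ 0.4982 -0.2451  0.3033] jaw 86.65 w 0.0639 F [-0.5  0.5  0. ] j6 -2.18
row [-0.107 -0.044  2.582] tw -0.011
```

Call:
step_arm(plan=[-0.05,0,0.9,0,-0.1,0,1.8,0,-0.1,0,2.4,0,-0.1,0,2.6,0,-0.1,0,2.6,0])

```text
t: 2.45
tcp_pos: [0.5022, -0.244, 0.1998]
eef_rot: [-0.001, 0.028, 1.0, 0.0]
wrist_force: [0.5, 0.7, 1.1]
gripper_width: 0.0642
```

```bash
python3 go.py .5023 -.2465 .139 86.7
python3 - <<'E'
from h import *
save('side','s2.png'); save('wrist','w2.png')
E
python3 go.py .5023 -.2465 .139 86.7
```

```text
t 2.45 pos [ 0.5022 -0.244   0.1998] jaw 86.77 w 0.0642 F [0.5 0.7 1.1] j6 -2.18
row [-0.007 -0.064  1.521] tw 0.013
t 2.55 pos [ 0.5027 -0.2447  0.2015] jaw 86.74 w 0.0639 F [-0.2 -0.1  0.5] j6 -2.18
row [ 0.011 -0.043  1.562] tw 0.009
```

View pics/w2.png

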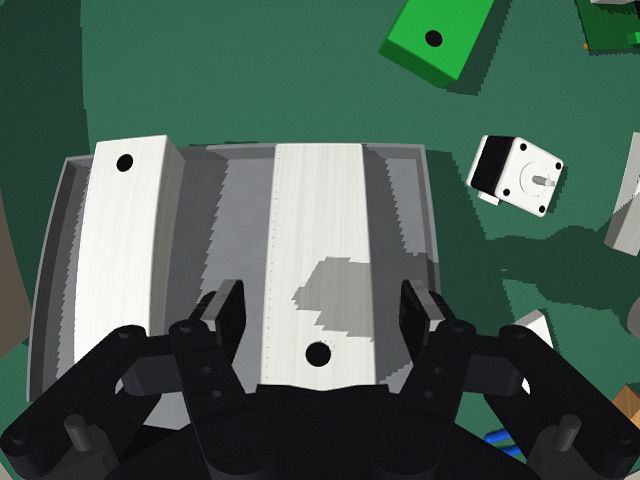

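The wedge sits between the jaws: edges near columns 267 and 374, finger centre at 322. I'll descend and grip.

Call:
step_arm(plan=[0,-0.02,0.7,0,0,-0.03,1.2,0,0,-0.03,1.5,0,0,-0.03,1.55,0,0,-0.03,1.55,0])

```text
t: 3.05
tcp_pos: [0.5027, -0.2463, 0.1389]
eef_rot: [0.001, 0.029, 1.0, -0.0]
wrist_force: [0.3, -0.6, 0.4]
gripper_width: 0.064
```

Call:
step_arm(plan=[0,0,0,0,0,0,0,0,0,0,0,0,0,0,0,0,0,0,0,0], gripper=1, squeeze=80)

```text
t: 3.55
tcp_pos: [0.5027, -0.2464, 0.1396]
eef_rot: [0.001, 0.029, 1.0, -0.001]
wrist_force: [-1.2, 0.5, 4.9]
gripper_width: 0.053
```

```bash
python3 go.py .5023 -.2465 .3 86.7
```

```text
t 3.55 pos [ 0.5027 -0.2464  0.1396] jaw 86.72 w 0.0530 F [-1.2  0.5  4.9] j6 -2.18
row [ 1.00e-03 -1.00e-02 -4.01e+00] tw 0.004
```

Call:
step_arm(plan=[0,0,-0.3,0,0,0,-1.0,0,0,0,-1.9,0,0,0,-2.9,0,0,0,-3.7,0,0,0,-4.2,0,0,0,-4.2,0])

```text
t: 4.25
tcp_pos: [0.5025, -0.2461, 0.3093]
eef_rot: [0.002, 0.029, 1.0, -0.002]
wrist_force: [0.2, -0.4, -5.3]
gripper_width: 0.0528
```

```bash
python3 - <<'E'
from h import *
save('side','s3.png'); save('wrist','w3.png')
E
python3 go.py .5145 .3145 .3 64.7
```

```text
t 4.35 pos [ 0.5019 -0.2458  0.3053] jaw 86.71 w 0.0529 F [ 0.2 -0.9 -6.6] j6 -2.18
row [ 0.489 14.001  0.144] tw 4.403
```

View pics/s3.png

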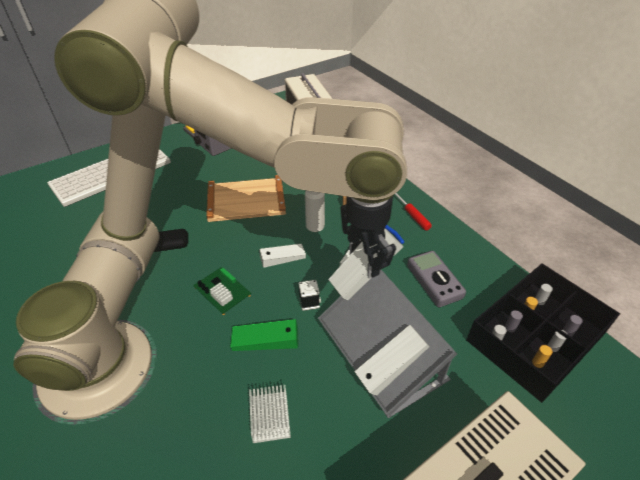

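View pics/w3.png

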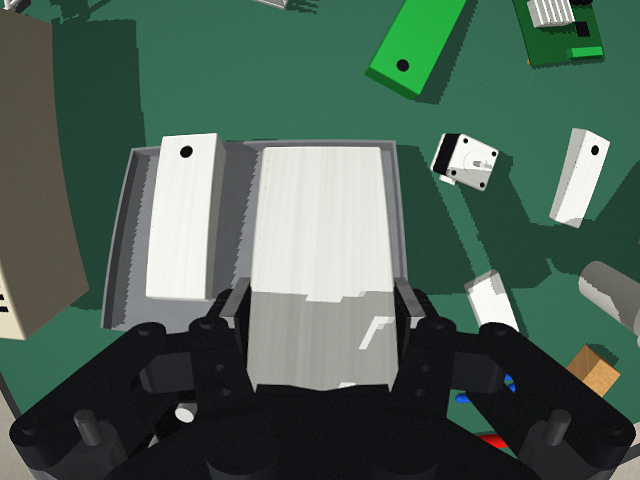

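Large wedge A is held at its tray tilt, with the tool pointing down. I'll carry it to the board and flatten it by pivoting on its lower edge.

Call:
step_arm(plan=[0.0,0.7,0,0.4,0.1,1.7,0,1.2,0.15,2.8,0,2.2,0.2,3.9,0,3.2,0.3,5.0,0,4.2,0.4,6.1,0,4.4,0.5,7.2,0,4.4,0.5,8.3,0,4.4])

```text
t: 5.15
tcp_pos: [0.5003, 0.0883, 0.3044]
eef_rot: [-0.002, 0.219, 0.976, -0.0]
wrist_force: [1.0, -1.1, -5.5]
gripper_width: 0.0524
```

```bash
python3 go.py .4937 .3243 .3 64.7
```

```text
t 5.15 pos [0.5003 0.0883 0.3044] jaw 64.70 w 0.0524 F [ 1.  -1.1 -5.5] j6 -1.19
row [2.669 5.264 0.111] tw 0.001
```

Call:
step_arm(plan=[0.5,1.0,0,0,1.0,1.95,0,0,1.5,2.9,0,0,1.9,3.8,0,0,2.3,4.6,0,0,2.6,5.15,0,0,2.67,5.27,0,0,2.67,5.27,0,0])

```text
t: 5.95
tcp_pos: [0.4944, 0.3231, 0.3042]
eef_rot: [-0.001, 0.218, 0.976, -0.001]
wrist_force: [-0.5, 0.6, -5.6]
gripper_width: 0.0527
```

```bash
python3 go.py .4937 .3243 .13 64.7
```

```text
t 5.95 pos [0.4944 0.3231 0.3042] jaw 64.79 w 0.0527 F [-0.5  0.6 -5.6] j6 -0.75
row [0.019 0.032 4.356] tw 0.017
```

Call:
step_arm(plan=[0,0,0.9,0,0,0,1.9,0,0,0,2.9,0,0,0,3.6,0,0,0,4.0,0,0,0,4.2,0,0,0,4.2,0])

```text
t: 6.65
tcp_pos: [0.4948, 0.3217, 0.1371]
eef_rot: [-0.001, 0.219, 0.976, -0.001]
wrist_force: [0.6, -0.8, -5.3]
gripper_width: 0.0531
```

```bash
python3 - <<'E'
from h import *
save('side','s4.png'); save('wrist','w4.png')
crop(cv2.imread('pics/s4.png'),'c6.png',180,100,160,130,4)
E
python3 go.py .4937 .3243 .124 64.7
```

```text
t 6.75 pos [0.4953 0.3224 0.1388] jaw 64.68 w 0.0529 F [ 0.6 -0.1 -5.2] j6 -0.75
row [0.058 0.025 0.371] tw -0.004
```

View pics/c6.png

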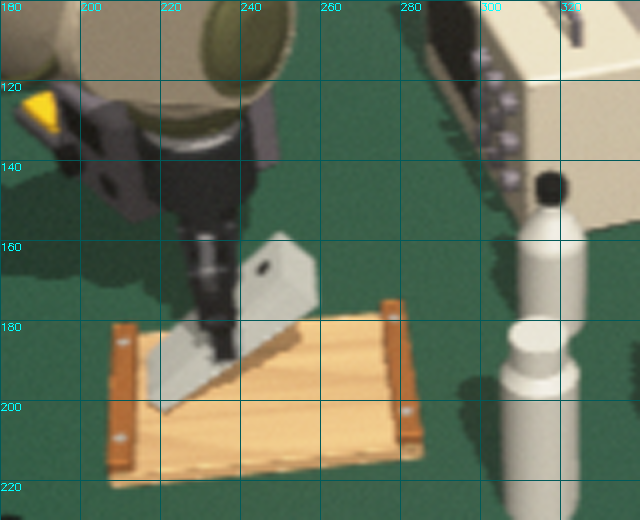

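View pics/w4.png

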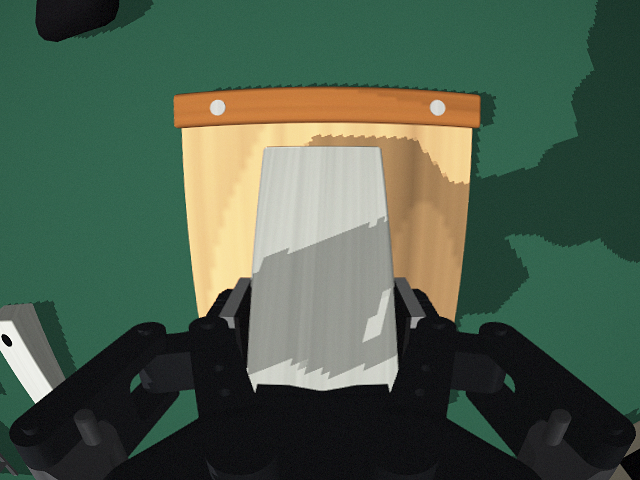

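Run:
```python
from h import *
cm=arm.camera_model('wrist')
a=onz('wrist',(217.5,107),.024,cm);b=onz('wrist',(437.7,107),.024,cm)
print(a,b,np.linalg.norm(a-b)); y=b-a; yaw=np.degrees(np.arctan2(-y[0],y[1])); x=np.array([np.cos(np.radians(yaw)),np.sin(np.radians(yaw))])
print(yaw,(a+b)[:2]/2+.101*x)
```

```text
[0.39847619 0.30942339 0.024     ] [0.44578016 0.41022658 0.024     ] 0.11135056533308826
-25.13928233067298 [0.51356123 0.31691815]
```

Call:
step_arm(plan=[0.05,0.05,0.2,0,0.1,0.05,0.37,0,-0.02,0.05,0.48,0,-0.12,0.05,0.6,0,-0.215,0.05,0.735,0], gripper=1, squeeze=25)

```text
t: 7.25
tcp_pos: [0.5056, 0.3207, 0.1113]
eef_rot: [0.003, 0.219, 0.976, 0.001]
wrist_force: [4.3, -6.4, 14.5]
gripper_width: 0.0527
```

```bash
python3 - <<'E'
from h import *
save('side','s5.png')
crop(cv2.imread('pics/s5.png'),'c7.png',180,100,160,130,4)
E
python3 go.py .5135 .316 .086 64.7
```

```text
t 7.30 pos [0.5061 0.3204 0.1105] jaw 64.70 w 0.0526 F [ 6.5 -5.7 12.4] j6 -0.76
row [-0.21  -0.022  0.613] tw -0.001
```

View pics/c7.png

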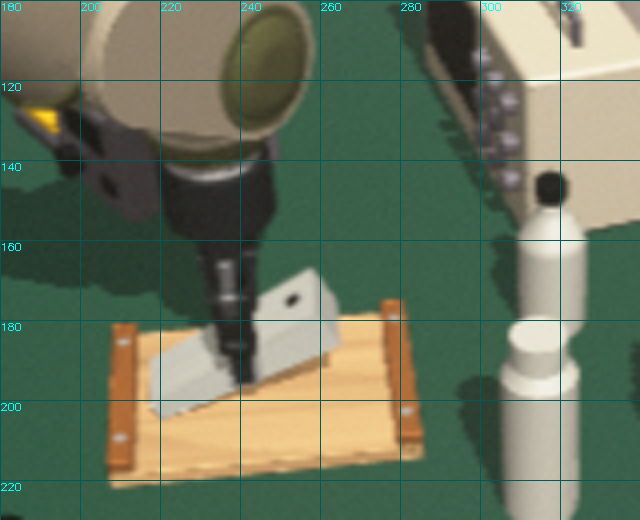

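Call:
step_arm(plan=[-0.08,-0.0,0.14,0,-0.13,-0.02,0.28,0,-0.18,-0.02,0.42,0,-0.21,-0.02,0.56,0,-0.21,-0.02,0.6,0,-0.21,-0.02,0.6,0], gripper=1, squeeze=20)

```text
t: 7.9
tcp_pos: [0.5131, 0.3167, 0.0865]
eef_rot: [0.003, 0.219, 0.976, 0.002]
wrist_force: [5.8, -2.1, 4.5]
gripper_width: 0.0531
```

```bash
python3 - <<'E'
from h import *
save('side','s6.png')
crop(cv2.imread('pics/s6.png'),'c8.png',180,100,160,130,4)
E
python3 go.py .5135 .316 .086 64.7
```

```text
t 7.95 pos [0.513  0.3168 0.0865] jaw 64.69 w 0.0525 F [ 7.2 -2.1  4.6] j6 -0.77
row [-0.021 -0.012  0.013] tw -0.003
```

View pics/c8.png

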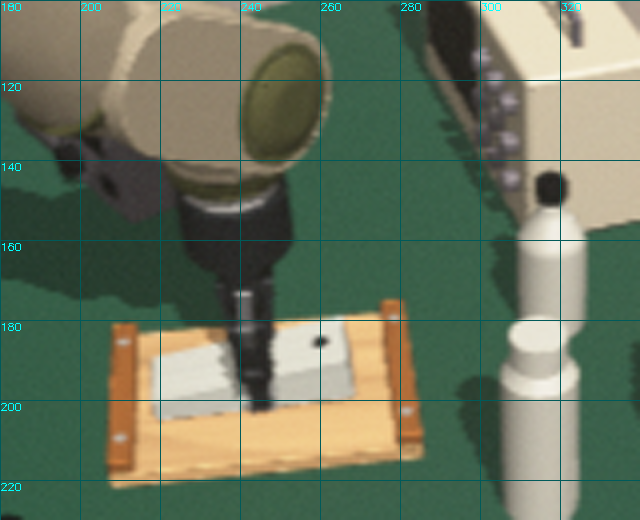

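Call:
step_arm(plan=[0,0,0,0,0,0,0,0,0,0,-0.3,0,0,0,-1.2,0,0,0,-2.2,0,0,0,-3.2,0,0,0,-4.0,0,0,0,-4.0,0], gripper=-0.5)

```text
t: 8.75
tcp_pos: [0.5115, 0.3171, 0.2503]
eef_rot: [0.004, 0.219, 0.976, 0.003]
wrist_force: [0.5, -0.6, -0.8]
gripper_width: 0.0641
```

```bash
python3 - <<'E'
from h import *
save('side','s7.png'); 
print(arm.state()['tcp_pos'])
cm=arm.camera_model('wrist');save('wrist','w7.png'); print(arm.state()['tcp_pos'],cm)
crop(cv2.imread('pics/s7.png'),'c9.png',180,160,160,80,5)
E
python3 go.py .5135 .316 .3 64.7
```

```text
[0.5108508  0.31685844 0.24748366]
[0.51045335 0.31662604 0.24549325] {'fx': 371.64829954431775, 'fy': 371.64829954431775, 'cx': 322.0572102712025, 'cy': 231.75068936386654, 'position': array([0.4494685 , 0.34500885, 0.31803352]), 'attitude': array([0.11213295, 0.83725272, 0.53019371, 0.072998  ])}
t 8.85 pos [0.5105 0.3166 0.2455] jaw 64.73 w 0.0643 F [-0.2 -0.  -0.8] j6 -0.77
row [-0.077  0.02  -1.363] tw 0.005
```

View pics/c9.png

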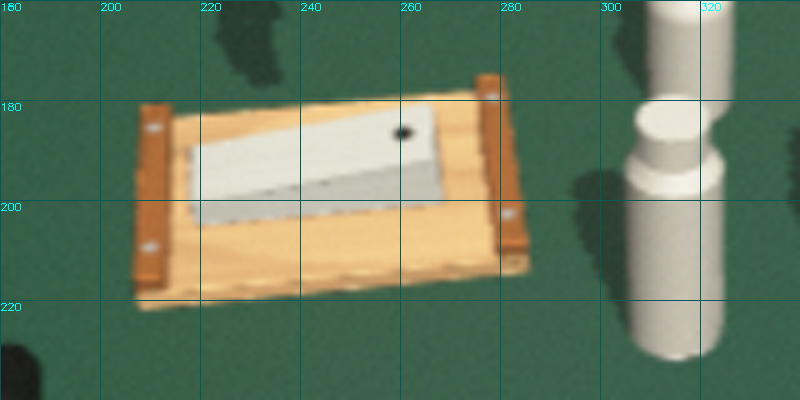

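View pics/w7.png

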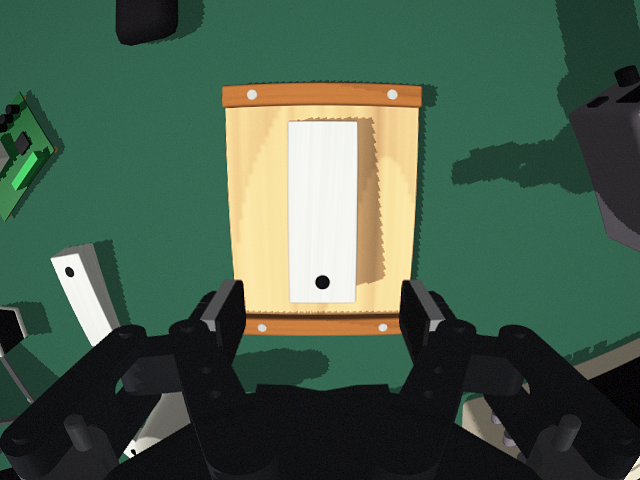

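Run:
```python
from h import *
cm=arm.camera_model('wrist'); f=lambda u,v,z: onz('wrist',(u,v),z,cm)[:2]
s=[f(251.5,94.5,.024),f(392,94.5,.024),f(262,327.5,.024),f(382.5,327.5,.024)]
c=np.mean(s,0); x=s[2]+s[3]-s[0]-s[1]; yaw=np.arctan2(x[1],x[0]); print('board',c,np.degrees(yaw),np.linalg.norm(x)/2)
X=np.array([np.cos(yaw),np.sin(yaw)]);Y=np.array([-X[1],X[0]])
for q in [f(288.5,122,.030),f(356.5,121.5,.030),f(289,302.5,.048),f(354.5,302.5,.048)]: print((q-c)@X,(q-c)@Y)
```

```text
board [0.51171134 0.31557869] -25.17053833903118 0.20117871029666012
-0.07767954648177441 -0.025361333694387908
-0.07797018172724857 0.026413840933800545
0.06277248395255888 -0.02661148521344902
0.06289409811692138 0.025876891647990886
```

Large A is flat, and its yaw and lateral centring are good. It sits about 7 mm too near the robot along the board, so I'll regrip it and drag it.

Call:
step_arm(plan=[0,0,1.0,0,0,0,2.0,0,0,0,3.0,0,0,0,3.7,0,0,0,4.05,0,0,0,4.05,0])

```text
t: 9.45
tcp_pos: [0.5102, 0.3164, 0.081]
eef_rot: [-0.001, 0.219, 0.976, -0.001]
wrist_force: [0.0, -0.9, 1.0]
gripper_width: 0.0639
```

Call:
step_arm(plan=[0,0,0,0,0,0,0,0,0,0,0,0,0,0,0,0,-0.04,0,0,0,-0.1,0,0,0,-0.175,0,0,0,-0.175,0,0,0], gripper=1, squeeze=30)

```text
t: 10.25
tcp_pos: [0.5172, 0.3135, 0.0829]
eef_rot: [0.0, 0.219, 0.976, 0.0]
wrist_force: [-2.8, 1.4, 2.6]
gripper_width: 0.0532
```

```bash
python3 go.py .5135 .316 .3 64.7
```

```text
t 10.25 pos [0.5172 0.3135 0.0829] jaw 64.71 w 0.0532 F [-2.8  1.4  2.6] j6 -0.78
row [ 0.111  0.018 -5.429] tw 0.003
```

Call:
step_arm(plan=[0,0,0,0,0,0,-0.2,0,0,0,-1.0,0,0,0,-2.0,0,0,0,-3.0,0,0,0,-4.0,0,0,0,-4.2,0,0,0,-4.2,0], gripper=-0.5)

```text
t: 11.05
tcp_pos: [0.5174, 0.3135, 0.2525]
eef_rot: [0.002, 0.219, 0.976, 0.001]
wrist_force: [0.1, -0.5, 0.2]
gripper_width: 0.0639
```

```bash
python3 - <<'E'
from h import *
cm=arm.camera_model('wrist');save('wrist','w8.png')
c=cv2.imread('pics/w8.png'); crop(c,'c10.png',210,75,220,270,2)
f=lambda u,v,z: onz('wrist',(u,v),z,cm)[:2]
E
python3 go.py .5135 .316 .3 64.7
```

```text
t 11.10 pos [0.517  0.3134 0.2506] jaw 64.70 w 0.0642 F [-0.5 -0.  -0.6] j6 -0.78
row [ 0.105  0.022 -1.235] tw 0.001
```

View pics/c10.png

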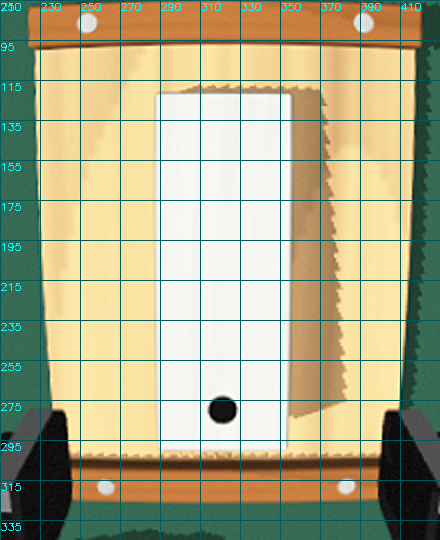

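```bash
python3 - <<'E'
from h import *
cm=arm.camera_model('wrist'); f=lambda u,v,z: onz('wrist',(u,v),z,cm)[:2]
s=[f(253.5,86.5,.024),f(391.5,86.5,.024),f(263,318.3,.024),f(383,318,.024)]
c=np.mean(s,0); x=s[2]+s[3]-s[0]-s[1]; yaw=np.arctan2(x[1],x[0]); print('board',c,np.degrees(yaw),np.linalg.norm(x)/2)
X=np.array([np.cos(yaw),np.sin(yaw)]);Y=np.array([-X[1],X[0]])
for q in [f(288.3,122,.030),f(355.3,122,.030),f(289,299.7,.048),f(353.5,299.5,.048)]: print((q-c)@X,(q-c)@Y)
E
python3 go.py .4925 -.365 .3 86.7
```

```text
board [0.51198055 0.31579742] -25.17259867101366 0.20125164197588255
-0.07081100055308973 -0.026597729795222486
-0.07067322584749004 0.025332007516816905
0.06976623616436078 -0.027690036073001405
0.06969630563558069 0.024799459823474417
t 11.10 pos [0.517  0.3134 0.2506] jaw 64.70 w 0.0642 F [-0.5 -0.  -0.6] j6 -0.78
row [ -6.695 -15.595  -1.234] tw -4.399
```

Call:
step_arm(plan=[-6.7,-15.6,-1.0,-4.4,-6.7,-15.6,-1.0,-4.4,-6.7,-15.6,-1.0,-4.4,-6.7,-15.6,-1.0,-4.4,-6.7,-15.6,-1.0,-4.4,-6.7,-15.6,-1.0,-4.4,-6.7,-15.6,-1.0,-4.4,-6.7,-15.6,-1.0,-4.4])

```text
t: 11.9
tcp_pos: [0.5023, -0.0816, 0.2723]
eef_rot: [-0.001, 0.029, 1.0, 0.001]
wrist_force: [0.4, 0.1, -0.2]
gripper_width: 0.0636
```

```bash
python3 go.py .496 -.3645 .25 86.7
```

```text
t 11.90 pos [ 0.5023 -0.0816  0.2723] jaw 86.70 w 0.0636 F [ 0.4  0.1 -0.2] j6 -1.91
row [-0.25 -7.07  0.55] tw 0.001
```

Call:
step_arm(plan=[0,-1.2,0,0,-0.1,-2.4,0,0,-0.2,-3.6,0.2,0,-0.25,-4.8,0.4,0,-0.25,-5.9,0.55,0,-0.25,-6.7,0.9,0,-0.25,-7.07,1.5,0,-0.25,-7.07,1.8,0])

```text
t: 12.7
tcp_pos: [0.4957, -0.3638, 0.1978]
eef_rot: [-0.002, 0.03, 1.0, 0.002]
wrist_force: [1.1, 0.9, 0.2]
gripper_width: 0.0641
```

```bash
python3 - <<'E'
from h import *
save('wrist','w9.png')
E
python3 go.py .496 -.3645 .139 86.7
```

```text
t 12.75 pos [ 0.4958 -0.3621  0.1968] jaw 86.63 w 0.0644 F [ 0.1  0.7 -2.9] j6 -2.34
row [-0.018 -0.068  1.445] tw -0.014
```

View pics/w9.png

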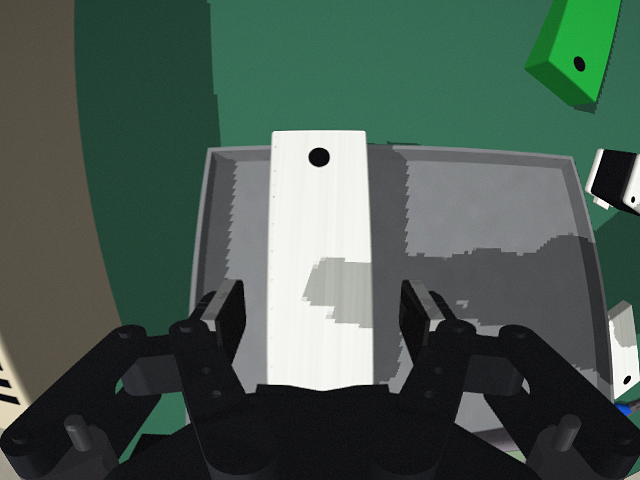

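Call:
step_arm(plan=[0,-0.02,0.6,0,0,-0.03,1.1,0,0,-0.03,1.4,0,0,-0.03,1.46,0,0,-0.03,1.46,0])

```text
t: 13.25
tcp_pos: [0.4971, -0.3633, 0.1438]
eef_rot: [0.0, 0.028, 1.0, -0.0]
wrist_force: [0.6, -0.6, -0.4]
gripper_width: 0.064
```

Call:
step_arm(plan=[0,0,0,0,0,0,0,0,0,0,0,0,0,0,0,0,0,0,0,0], gripper=1, squeeze=80)

```text
t: 13.75
tcp_pos: [0.4974, -0.3643, 0.1453]
eef_rot: [0.001, 0.029, 1.0, -0.001]
wrist_force: [-0.8, -1.1, 6.4]
gripper_width: 0.0523
```

Call:
step_arm(plan=[0,0,-0.3,0,0,0,-1.0,0,0,0,-1.9,0,0,0,-2.9,0,0,0,-3.9,0,0,0,-4.4,0,0,0,-4.4,0])

```text
t: 14.45
tcp_pos: [0.497, -0.3637, 0.3228]
eef_rot: [0.002, 0.029, 1.0, -0.002]
wrist_force: [-0.3, -0.3, -5.9]
gripper_width: 0.0524
```

```bash
python3 - <<'E'
from h import *
save('wrist','w10.png')
E
python3 go.py .49 .325 .31 64.7
```

```text
t 14.50 pos [ 0.4967 -0.3635  0.32  ] jaw 86.72 w 0.0522 F [-0.2 -0.2 -6. ] j6 -2.34
row [ 1.154 17.174  0.238] tw 4.403
```

View pics/w10.png

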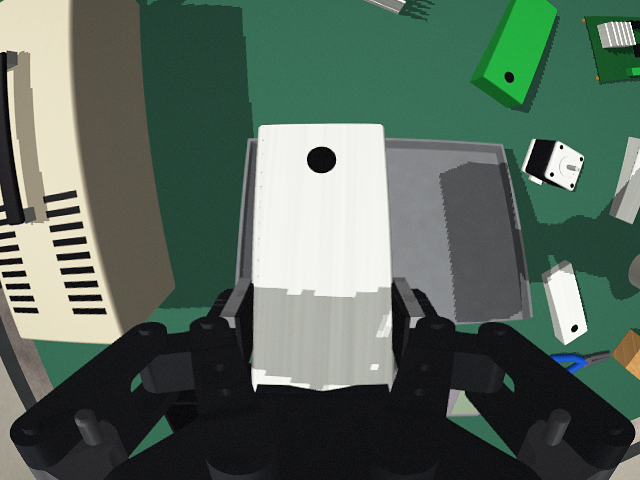

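Run:
```python
from h import *
st=arm.state(); cm=arm.camera_model('wrist'); Rm=q2R(st['eef_rot'])
for nm,l,r in [('A thin top edge (w4)',(264.5,148),(380.3,148)),('A (w3)',(264,148),(380.5,148)),('B thick top edge (w10)',(258.5,126),(384,126))]:
    o,d1=ray('wrist',l,cm); _,d2=ray('wrist',r,cm); o=Rm.T@(o-st['tcp_pos']); d1=Rm.T@d1; d2=Rm.T@d2
    s=.054/abs(d1[1]-d2[1]); print(nm,(o+s*d1).round(4),(o+s*d2).round(4))
```

```text
A thin top edge (w4) [ 0.0609 -0.0269  0.1025] [0.0609 0.0271 0.1024]
A (w3) [ 0.0609 -0.027   0.1014] [0.0609 0.027  0.1014]
B thick top edge (w10) [ 0.071  -0.0274  0.0897] [0.071  0.0266 0.0898]
```

Measured in the hand, B's lower edge is 50 mm behind the TCP and 119 mm below it, which matches the model. I'll carry it to the board.

Call:
step_arm(plan=[0.0,0.7,0.1,0.4,0.1,1.7,0.2,1.2,0.15,2.8,0.2,2.2,0.2,3.9,0.2,3.2,0.3,5.1,0.2,4.2,0.4,6.3,0.2,4.4,0.5,7.5,0.2,4.4,0.5,8.7,0.2,4.4])

```text
t: 15.3
tcp_pos: [0.4955, -0.0131, 0.3095]
eef_rot: [-0.002, 0.219, 0.976, 0.0]
wrist_force: [1.1, 0.1, -4.9]
gripper_width: 0.0526
```

```bash
python3 go.py .4988 .3217 .31 64.75
```

```text
t 15.30 pos [ 0.4955 -0.0131  0.3095] jaw 64.69 w 0.0526 F [ 1.1  0.1 -4.9] j6 -1.39
row [ 3.505e+00  7.602e+00 -3.000e-03] tw -0.013
```

Call:
step_arm(plan=[0.5,1.1,0,0,1.0,2.2,0,0,1.5,3.3,0,0,2.0,4.4,0,0,2.5,5.5,0,0,3.0,6.5,0,0,3.4,7.4,0,0,3.5,7.6,0,0])

```text
t: 16.1
tcp_pos: [0.4988, 0.3229, 0.3086]
eef_rot: [-0.002, 0.217, 0.976, -0.001]
wrist_force: [0.4, -0.7, -6.2]
gripper_width: 0.0526
```

Call:
step_arm(plan=[0,0,0.3,0,0,0,1.0,0,0,0,1.9,0,0,0,2.8,0,0,0,3.4,0,0,0,3.6,0,0,0,3.6,0])

```text
t: 16.8
tcp_pos: [0.4998, 0.3183, 0.1659]
eef_rot: [-0.001, 0.219, 0.976, -0.001]
wrist_force: [0.6, 0.2, -5.9]
gripper_width: 0.0522
```

```bash
python3 - <<'E'
from h import *
save('side','s11.png'); save('wrist','w11.png')
crop(cv2.imread('pics/s11.png'),'c11.png',180,100,160,130,4)
E
python3 go.py .4988 .3217 .149 64.75
```

```text
t 16.90 pos [0.5006 0.319  0.1683] jaw 64.67 w 0.0520 F [ 0.3 -0.1 -5. ] j6 -0.76
row [0.069 0.04  0.482] tw -0.015
```

View pics/c11.png

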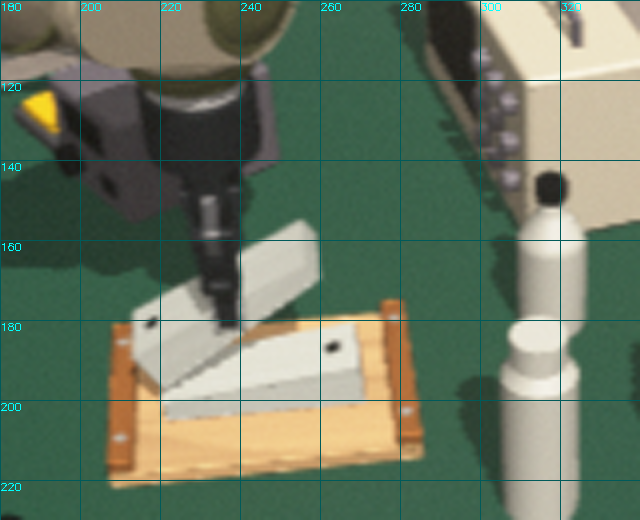

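View pics/w11.png

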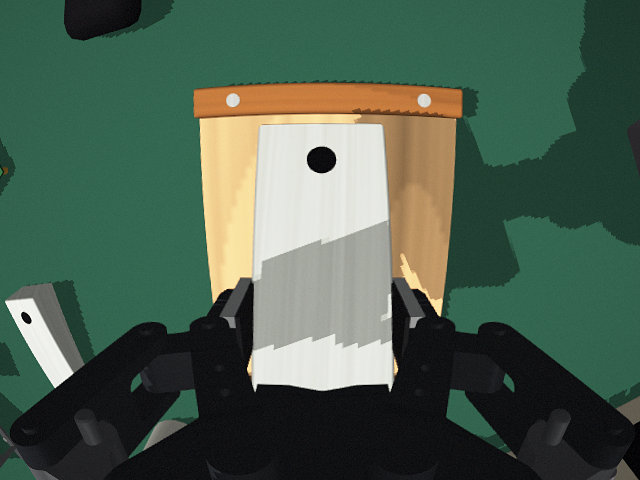

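Call:
step_arm(plan=[0.05,0.04,0.25,0,0.08,0.04,0.42,0,0.0,0.04,0.55,0,-0.1,0.04,0.66,0,-0.2,0.04,0.78,0,-0.26,0.04,0.86,0], gripper=1, squeeze=25)

```text
t: 17.5
tcp_pos: [0.5114, 0.3161, 0.1346]
eef_rot: [0.002, 0.219, 0.976, 0.001]
wrist_force: [4.5, -3.0, 8.0]
gripper_width: 0.0525
```

```bash
python3 - <<'E'
from h import *
save('side','s12.png')
crop(cv2.imread('pics/s12.png'),'c12.png',180,100,160,130,4)
E
python3 go.py .512 .3155 .119 64.75
```

```text
t 17.55 pos [0.5117 0.3161 0.1342] jaw 64.69 w 0.0521 F [ 1.3 -3.4  9.3] j6 -0.77
row [-0.012 -0.011  0.38 ] tw -0.011
```

View pics/c12.png

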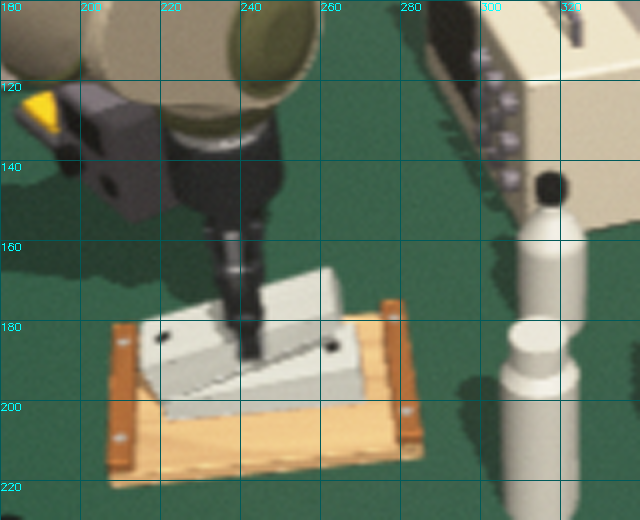

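Call:
step_arm(plan=[-0.06,0,0.12,0,-0.12,0,0.24,0,-0.16,0,0.34,0,-0.18,0,0.42,0,-0.18,0,0.42,0], gripper=1, squeeze=20)

```text
t: 18.05
tcp_pos: [0.5188, 0.3134, 0.118]
eef_rot: [0.003, 0.219, 0.976, 0.002]
wrist_force: [4.2, -2.1, 7.5]
gripper_width: 0.0524
```

```bash
python3 - <<'E'
from h import *
save('side','s13.png')
crop(cv2.imread('pics/s13.png'),'c13.png',180,100,160,130,4)
E
python3 go.py .512 .3155 .119 64.75
```

```text
t 18.10 pos [0.5187 0.3135 0.1182] jaw 64.68 w 0.0526 F [ 5.7 -1.7  7. ] j6 -0.78
row [ 0.174 -0.026 -0.021] tw -0.013
```

View pics/c13.png

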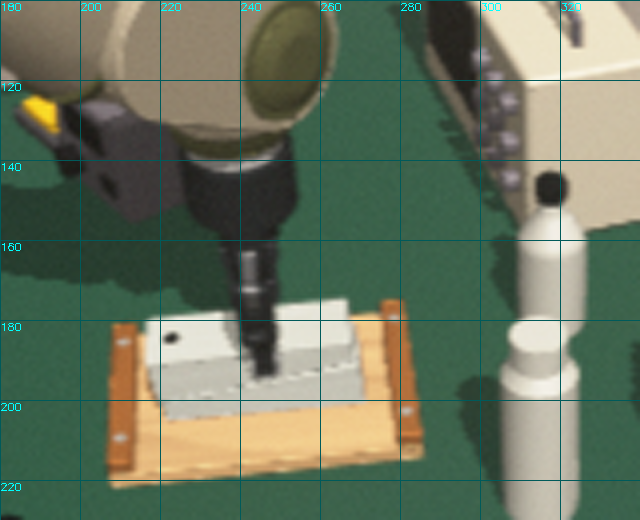

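Call:
step_arm(plan=[0,0,0.05,0,0,0,0.05,0])

```text
t: 18.3
tcp_pos: [0.5189, 0.3135, 0.1166]
eef_rot: [0.003, 0.219, 0.976, 0.002]
wrist_force: [4.6, -3.2, 10.3]
gripper_width: 0.0524
```

Call:
step_arm(plan=[0,0,-0.03,0,0,0,-0.05,0,0,0,-0.3,0,0,0,-1.2,0,0,0,-2.2,0,0,0,-3.2,0,0,0,-3.6,0,0,0,-3.6,0], gripper=-0.5)

```text
t: 19.1
tcp_pos: [0.5171, 0.3137, 0.2615]
eef_rot: [0.003, 0.219, 0.976, 0.002]
wrist_force: [0.2, -0.5, -0.6]
gripper_width: 0.0641
```

```bash
python3 - <<'E'
from h import *
cm=arm.camera_model('wrist');save('wrist','w14.png')
save('side','s14.png');print(cm)
crop(cv2.imread('pics/w14.png'),'c14.png',210,70,230,280,2)
crop(cv2.imread('pics/s14.png'),'c15.png',195,160,100,70,8)
E
python3 go.py .512 .3155 .119 64.75
```

```text
{'fx': 371.64829954431775, 'fy': 371.64829954431775, 'cx': 322.0572102712025, 'cy': 231.75068936386654, 'position': array([0.45564243, 0.34185265, 0.33207161]), 'attitude': array([0.11226203, 0.83724602, 0.53011495, 0.07344717])}
t 19.20 pos [0.5164 0.3134 0.2578] jaw 64.72 w 0.0643 F [-0.4 -0.5 -0.4] j6 -0.78
row [1.20e-01 3.00e-03 3.47e+00] tw -0.006
```

View pics/c14.png

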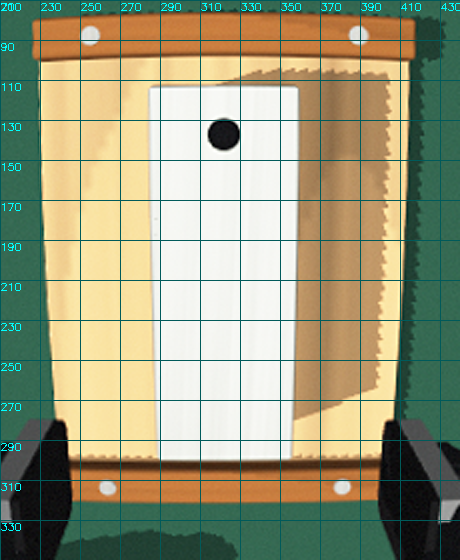

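View pics/c15.png

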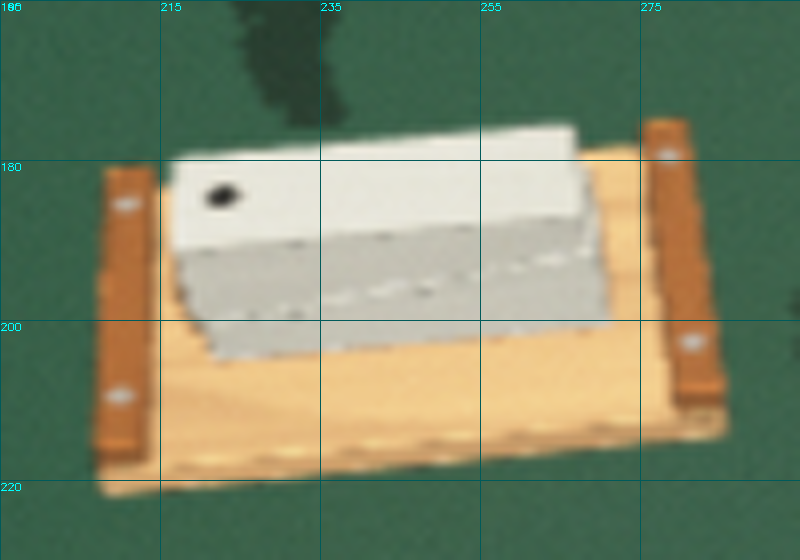

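Run:
```python
from h import *
cm=arm.camera_model('wrist'); f=lambda u,v,z: onz('wrist',(u,v),z,cm)[:2]
s=[f(255,87.5,.024),f(389.2,87.7,.024),f(263.5,314,.024),f(381,313.5,.024)]
c=np.mean(s,0); x=s[2]+s[3]-s[0]-s[1]; yaw=np.arctan2(x[1],x[0]); print('board',c,np.degrees(yaw),np.linalg.norm(x)/2)
X=np.array([np.cos(yaw),np.sin(yaw)]);Y=np.array([-X[1],X[0]])
for q in [f(284.5,113,.066),f(359,113,.066),f(289.5,300,.066),f(356,300,.066)]: print((q-c)@X,(q-c)@Y)
# side: near-side bottom/top points
C=np.array([.512,.3158]);yw=np.radians(-25.17);X=np.array([np.cos(yw),np.sin(yw)]);Y=np.array([-X[1],X[0]])
for nm,uv,z in [('A thin bot',(221.5,204.5),.012),('A thick bot',(271,201),.012),('B thick top near',(216.7,191.2),.066),('B thin top near',(268.3,187),.066),('B far',(217,179.5),.066),('B far2',(267,175.7),.066)]:
    q=onz('side',uv,z)[:2]; print(nm,(q-C)@X,(q-C)@Y)
t=[]
for uv in [(278.6,179.5),(281.6,202.5),(211.2,185.4),(210,209.5)]: t.append(onz('side',uv,.024)[:2])
t=np.array(t); print('side board c rel',(t.mean(0)-C)@X,(t.mean(0)-C)@Y)
```

```text
board [0.51054977 0.3154159 ] -25.26115316920011 0.20036395938353815
-0.07588777742837897 -0.0262311634549006
-0.07584263508759445 0.025774007633906883
0.06528935221077466 -0.025558868374126565
0.06531655962925385 0.02644028552264266
A thin bot -0.06652380985404555 -0.02423132290860321
A thick bot 0.07596044507699817 -0.029479477974698503
B thick top near -0.07158702272641128 -0.02954382164793622
B thin top near 0.07233167316627304 -0.031735371904941766
B far -0.07134062371688886 0.024327982999717758
B far2 0.0721137304753011 0.02147359839238012
side board c rel 0.0048425385443382814 -0.0007233944573661433
```

Both surfaces sit flush and level, and A is centred. B is about 5 mm too near the robot, confirmed by both the wrist and side views. I'll lift it slightly and shift it.

Call:
step_arm(plan=[0.1,0,1.0,0,0.2,0,2.0,0,0.25,0,3.0,0,0.25,0,3.5,0,0.25,0,3.6,0,0.25,0,3.6,0])

```text
t: 19.8
tcp_pos: [0.5074, 0.3175, 0.1133]
eef_rot: [-0.001, 0.219, 0.976, -0.001]
wrist_force: [0.7, -0.5, 0.5]
gripper_width: 0.0643
```

Call:
step_arm(plan=[0,0,0,0,0,0,0,0,0,0,0,0,0,0,0,0,0,0,0,0], gripper=1, squeeze=60)

```text
t: 20.3
tcp_pos: [0.5081, 0.3179, 0.1154]
eef_rot: [0.001, 0.219, 0.976, 0.001]
wrist_force: [-0.0, 1.3, 6.1]
gripper_width: 0.0526
```

```bash
python3 go.py .512 .3155 .119 64.75
```

```text
t 20.30 pos [0.5081 0.3179 0.1154] jaw 64.71 w 0.0526 F [-0.   1.3  6.1] j6 -0.77
row [-0.114 -0.012 -0.089] tw -0.007
```

Call:
step_arm(plan=[0,0,-0.06,0,0,0,-0.13,0,-0.06,0,-0.14,0,-0.13,0,-0.14,0,-0.13,0,-0.14,0])

```text
t: 20.8
tcp_pos: [0.5127, 0.3151, 0.1195]
eef_rot: [-0.0, 0.219, 0.976, -0.0]
wrist_force: [-0.1, 0.3, -5.5]
gripper_width: 0.0531
```

Call:
step_arm(plan=[0,0,0.04,0,0,0,0.08,0,0,0,0.12,0,0,0,0.14,0,0,0,0.14,0], squeeze=20, gripper=1)

```text
t: 21.3
tcp_pos: [0.5122, 0.3154, 0.116]
eef_rot: [0.0, 0.219, 0.976, 0.0]
wrist_force: [-6.4, -3.1, 11.7]
gripper_width: 0.0528
```

Call:
step_arm(plan=[0,0,0,0,0,0,-0.05,0,0,0,-0.3,0,0,0,-1.2,0,0,0,-2.2,0,0,0,-3.2,0,0,0,-3.6,0,0,0,-3.6,0], gripper=-0.5)

```text
t: 22.1
tcp_pos: [0.5129, 0.3157, 0.2617]
eef_rot: [0.003, 0.219, 0.976, 0.002]
wrist_force: [0.4, -0.8, -0.5]
gripper_width: 0.0637
```

```bash
python3 - <<'E'
from h import *
cm=arm.camera_model('wrist');save('wrist','w16.png')
save('side','s16.png')
a=cv2.imread('pics/w16.png'); crop(a,'c16.png',210,70,230,280,2)
crop(cv2.imread('pics/s16.png'),'c17.png',195,160,100,70,8)
E
python3 go.py .487 .0547 .25 74
```

```text
t 22.20 pos [0.5122 0.3153 0.2579] jaw 64.71 w 0.0638 F [-0.   0.7 -0.4] j6 -0.77
row [-2.215 -6.161  0.199] tw -1.858
```

View pics/c16.png

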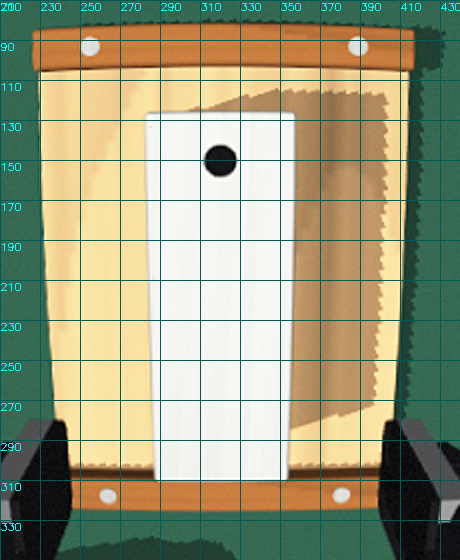

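View pics/c17.png

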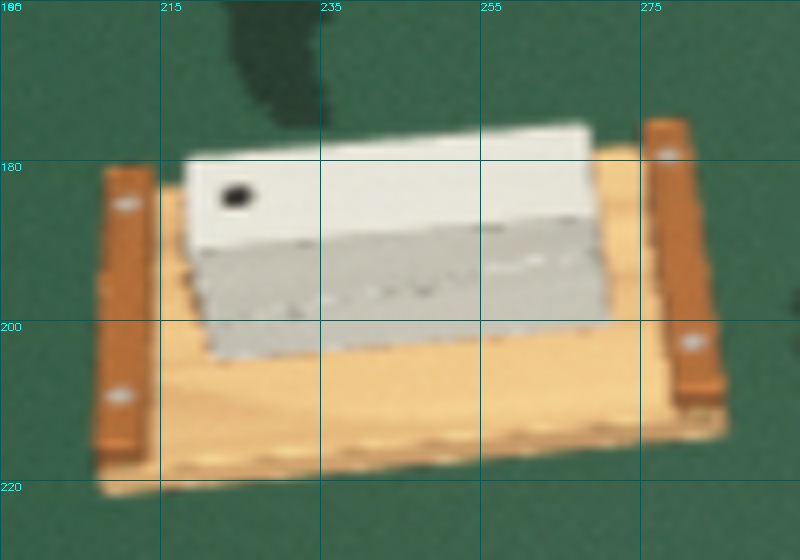

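Run:
```python
from h import *
cm=arm.camera_model('wrist'); f=lambda u,v,z: onz('wrist',(u,v),z,cm)[:2]
s=[f(255,93,.024),f(389.1,93,.024),f(264,318,.024),f(380.7,317.7,.024)]
c=np.mean(s,0); x=s[2]+s[3]-s[0]-s[1]; yaw=np.arctan2(x[1],x[0]); print('board',c,np.degrees(yaw),np.linalg.norm(x)/2)
X=np.array([np.cos(yaw),np.sin(yaw)]);Y=np.array([-X[1],X[0]])
for q in [f(283,126.5,.066),f(357.3,126.5,.066),f(287,310,.066),f(354,310,.066)]: print((q-c)@X,(q-c)@Y)
C=np.array([.512,.3158]);yw=np.radians(-25.17);X=np.array([np.cos(yw),np.sin(yw)]);Y=np.array([-X[1],X[0]])
for nm,uv,z in [('A thin bot',(221.5,204.5),.012),('A thick bot',(271,201),.012),('B thick top near',(218.5,191.2),.066),('B thin top near',(269.7,187),.066),('B far',(218.3,179.7),.066),('B far2',(268.7,175.7),.066)]:
    q=onz('side',uv,z)[:2]; print(nm,(q-C)@X-.0048,(q-C)@Y)
```

```text
board [0.51046403 0.31556851] -25.228121854249846 0.2002592637450913
-0.07082946620739432 -0.027352153926805005
-0.07070730871011044 0.024652593572137525
0.06971439756312064 -0.027954409265333754
0.06973626392477413 0.025077948427292333
A thin bot -0.07132380985404554 -0.02423132290860321
A thick bot 0.07116044507699817 -0.029479477974698503
B thick top near -0.07141679085168659 -0.030276362558484312
B thin top near 0.07144752334475375 -0.0323118331922839
B far -0.07243754364431713 0.022835977312149838
B far2 0.07220447794286915 0.02075599082264906
```

Large pair: A and B are both centred within about 1 mm and level. Next is the small wedge at top-view (292,282).

Call:
step_arm(plan=[-0.35,-1.0,0,-0.3,-0.7,-2.0,0,-0.6,-1.1,-3.0,0,-0.9,-1.45,-4.0,0,-1.2,-1.8,-5.0,0,-1.5,-2.1,-5.8,0.2,-1.86,-2.22,-6.16,0.6,-1.86,-2.22,-6.16,1.0,-1.86])

```text
t: 23.0
tcp_pos: [0.4869, 0.0528, 0.2166]
eef_rot: [-0.001, 0.141, 0.99, -0.0]
wrist_force: [0.3, 0.6, 0.9]
gripper_width: 0.0644
```

```bash
python3 - <<'E'
from h import *
arm.get_image('wrist')
cm=arm.camera_model('wrist');save('wrist','w18.png');
E
python3 go.py .487 .0547 .076 74
```

```text
t 23.10 pos [0.4863 0.0543 0.2155] jaw 73.94 w 0.0637 F [-0.8  0.5 -0.3] j6 -1.42
row [-0.036  0.017  3.488] tw -0.012
```

View pics/w18.png

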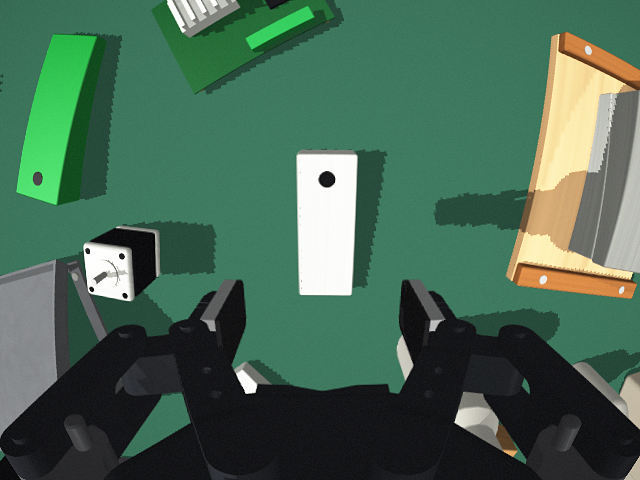

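```bash
python3 - <<'E'
from h import *
cm=arm.camera_model('wrist'); f=lambda u,v,z: onz('wrist',(u,v),z,cm)[:2]
a,b,c,d=f(297.5,154.5,.030),f(357.2,155,.030),f(299.3,295,.016),f(352,295,.016)
x=(a+b-c-d)/2; print((a+b+c+d)/4,np.degrees(np.arctan2(x[1],x[0])),np.linalg.norm(x),np.linalg.norm(a-b),np.linalg.norm(c-d))
E
python3 go.py .487 .0547 .076 74
```

```text
[0.48854975 0.05645641] 163.51018437605072 0.11077377539327396 0.04109612281617201 0.04208807096422495
t 23.10 pos [0.4863 0.0543 0.2155] jaw 73.94 w 0.0637 F [-0.8  0.5 -0.3] j6 -1.42
row [-0.036  0.017  3.488] tw -0.012
```

Call:
step_arm(plan=[-0.04,0.04,1.0,0.05,-0.04,0.04,2.0,0.05,-0.04,0.04,2.9,0.05,-0.04,0.04,3.4,0.05,-0.04,0.04,3.5,0.05,-0.04,0.04,3.5,0.05])

```text
t: 23.7
tcp_pos: [0.4895, 0.0561, 0.0782]
eef_rot: [-0.0, 0.141, 0.99, -0.0]
wrist_force: [0.9, -0.7, 0.5]
gripper_width: 0.0641
```

Call:
step_arm(plan=[0,0,0,0,0,0,0,0,0,0,0,0,0,0,0,0,0,0,0,0,0,0,0,0], gripper=1, squeeze=60)

```text
t: 24.3
tcp_pos: [0.4899, 0.0559, 0.0797]
eef_rot: [0.001, 0.141, 0.99, 0.0]
wrist_force: [-1.2, 0.5, 5.3]
gripper_width: 0.0404
```

```bash
python3 go.py .5125 .316 .2 154.8
```

```text
t 24.30 pos [0.4899 0.0559 0.0797] jaw 73.77 w 0.0404 F [-1.2  0.5  5.3] j6 -1.41
row [ 1.267  6.403 -3.007] tw -16.206
```

Call:
step_arm(plan=[0,0,-0.4,0,0,0,-1.2,0,0,0,-2.1,-0.8,0,0,-3.0,-2.2,0.05,0.3,-3.7,-3.6,0.15,0.8,-4.0,-5.0,0.3,1.6,-4.0,-6.5,0.5,2.5,-4.0,-8.0])

```text
t: 25.1
tcp_pos: [0.4981, 0.1581, 0.2397]
eef_rot: [0.001, -0.208, 0.978, -0.0]
wrist_force: [-0.4, 0.0, -2.0]
gripper_width: 0.041
```

```bash
python3 go.py .5125 .316 .24 154.8
```

```text
t 25.10 pos [0.4981 0.1581 0.2397] jaw 113.99 w 0.0410 F [-0.4  0.  -2. ] j6 -1.91
row [-1.934  3.46  -0.006] tw -8.162
```

Call:
step_arm(plan=[-0.4,0.8,0,-1.4,-0.8,1.5,0,-2.8,-1.2,2.2,0,-4.2,-1.5,2.8,0,-5.6,-1.8,3.3,0,-7.0,-1.93,3.46,0,-8.16,-1.93,3.46,0,-8.16,-1.93,3.46,0,-8.16])

```text
t: 25.9
tcp_pos: [0.5128, 0.3149, 0.2386]
eef_rot: [0.0, -0.533, 0.846, -0.0]
wrist_force: [0.3, 0.6, -1.7]
gripper_width: 0.0404
```

```bash
python3 - <<'E'
from h import *
arm.get_image('side')
st=arm.state();cm=arm.camera_model('wrist');save('wrist','w20.png');save('side','s20.png'); 
print(st['tcp_pos'],cm)
E
python3 go.py .5125 .316 .146 154.8
```

```text
[0.51287495 0.31460638 0.23854425] {'fx': 371.64829954431775, 'fy': 371.64829954431775, 'cx': 322.0572102712025, 'cy': 231.75068936386654, 'position': array([0.48311913, 0.25475516, 0.3093633 ]), 'attitude': array([0.02903332, 0.21981793, 0.96654457, 0.12895249])}
t 26.05 pos [0.513  0.3145 0.2385] jaw 154.42 w 0.0405 F [ 0.   0.8 -2.6] j6 -2.34
row [-0.028  0.028  2.312] tw -0.075
```

View pics/w20.png

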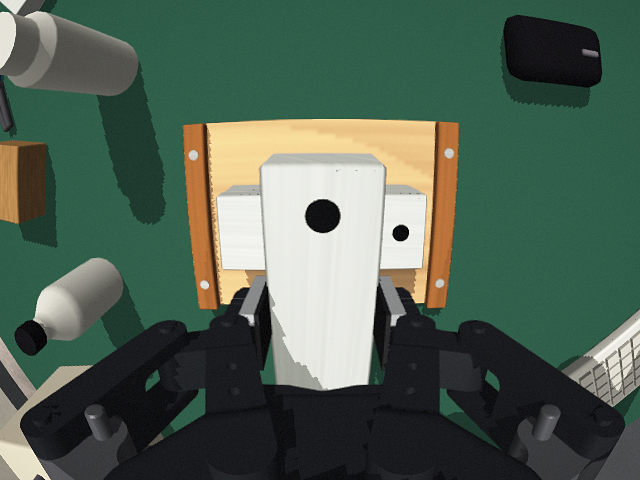

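View pics/s20.png

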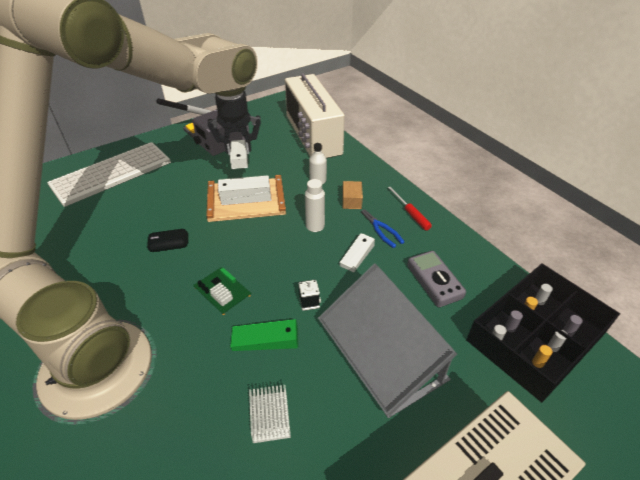

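Run:
```python
from h import *
st=arm.state(); cm=arm.camera_model('wrist'); f=lambda u,v,z: onz('wrist',(u,v),z,cm)[:2]
s=[f(193.3,155.3,.024),f(449,153.5,.024),f(204.7,285.3,.024),f(439.7,283.5,.024)]
c=np.mean(s,0); x=s[0]+s[2]-s[1]-s[3]; yaw=np.arctan2(x[1],x[0]); print('board',c,np.degrees(yaw),np.linalg.norm(x)/2)
X=np.array([np.cos(yaw),np.sin(yaw)]);Y=np.array([-X[1],X[0]])
for q in [f(217.5,196,.066),f(221.5,268.5,.066),f(427.3,194,.066),f(422.5,267.5,.066)]: print('large',(q-c)@X,(q-c)@Y)
Rm=q2R(st['eef_rot'])
o,d1=ray('wrist',(261.5,165),cm); _,d2=ray('wrist',(384.5,165),cm); o=Rm.T@(o-st['tcp_pos']); d1=Rm.T@d1; d2=Rm.T@d2
k=.042/abs(d1[1]-d2[1]); print('s1 thick top edge tool',(o+k*d1).round(4),(o+k*d2).round(4)); print((st['tcp_pos'][:2]-c)@X,(st['tcp_pos'][:2]-c)@Y)
```

```text
board [0.51338768 0.31698304] -25.1700742553961 0.2029645977332685
large 0.0706129075126032 -0.028899690126469486
large 0.07198300172053668 0.02362895651380332
large -0.07216373969109043 -0.029220251570265632
large -0.07218397210692115 0.023957467526718842
s1 thick top edge tool [ 0.0562 -0.0197  0.0552] [0.0562 0.0223 0.0551]
0.0007080076884492639 -0.0024080264610562086
```

Call:
step_arm(plan=[-0.03,0.02,0.7,-0.08,-0.05,0.02,1.4,-0.08,-0.05,0.02,1.9,-0.08,-0.05,0.02,2.15,-0.08,-0.05,0.02,2.25,-0.08,-0.05,0.02,2.25,-0.08])

```text
t: 26.65
tcp_pos: [0.5134, 0.3172, 0.1486]
eef_rot: [0.0, -0.537, 0.844, -0.0]
wrist_force: [-0.3, 0.5, -1.5]
gripper_width: 0.0406
```

```bash
python3 - <<'E'
from h import *
save('side','s21.png'); crop(cv2.imread('pics/s21.png'),'c21.png',185,110,120,120,5)
E
python3 go.py .5125 .316 .146 154.8
```

```text
t 26.70 pos [0.5136 0.3173 0.1491] jaw 154.93 w 0.0404 F [-1.   0.2 -2.2] j6 -2.35
row [0.041 0.01  0.076] tw 0.027
```

View pics/c21.png

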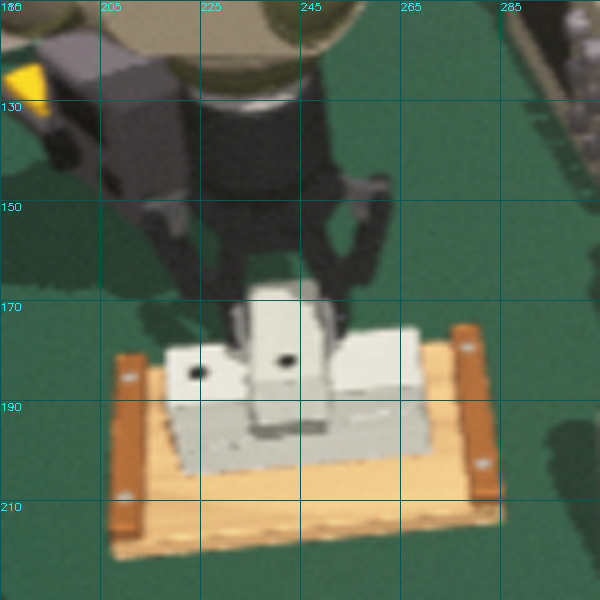

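Call:
step_arm(plan=[0,0,0.05,0,0,0,0.09,0,0,0,0.12,0,0,0,0.12,0], gripper=1, squeeze=25)

```text
t: 27.1
tcp_pos: [0.5134, 0.3174, 0.1459]
eef_rot: [0.001, -0.537, 0.844, -0.0]
wrist_force: [-3.6, -2.9, 14.4]
gripper_width: 0.0404
```

Call:
step_arm(plan=[0,0,0,0,0,0,0,0,0,0,-0.3,0,0,0,-1.0,0,0,0,-1.8,0,0,0,-2.4,0,0,0,-2.4,0], gripper=-0.5)

```text
t: 27.8
tcp_pos: [0.514, 0.3178, 0.2438]
eef_rot: [0.004, -0.537, 0.844, -0.001]
wrist_force: [0.2, -0.2, -0.2]
gripper_width: 0.0644
```

```bash
python3 - <<'E'
from h import *
arm.get_image('side')
cm=arm.camera_model('wrist');save('wrist','w22.png'); save('side','s22.png'); crop(cv2.imread('pics/s22.png'),'c22.png',195,140,100,80,7)
crop(cv2.imread('pics/w22.png'),'c23.png',180,90,290,230,2)
E
python3 go.py .65 -.0465 .25 112.8
```

```text
t 27.95 pos [0.5129 0.3173 0.239 ] jaw 154.97 w 0.0638 F [-0.2 -0.6  0.1] j6 -2.35
row [ 6.79  -6.953 -0.275] tw 8.433
```

View pics/c22.png

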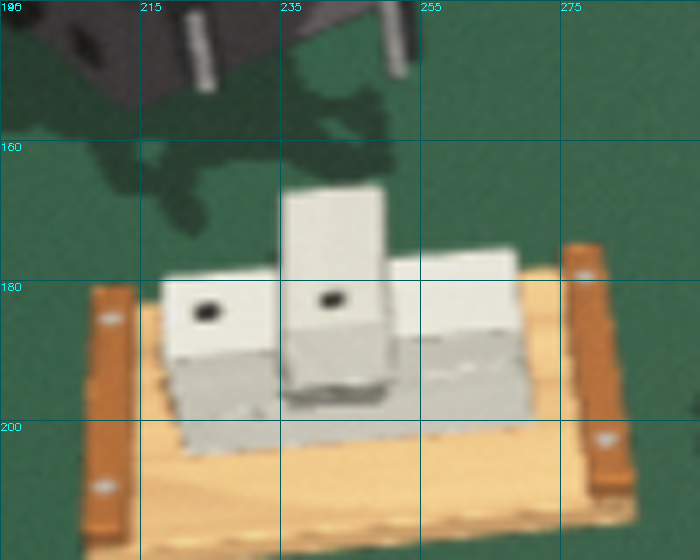

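View pics/c23.png

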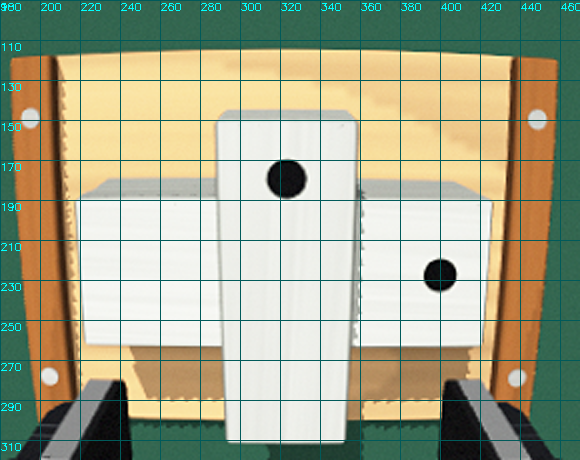

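Run:
```python
from h import *
cm=arm.camera_model('wrist'); f=lambda u,v,z: onz('wrist',(u,v),z,cm)[:2]
s=[f(195,149,.024),f(448.5,149.7,.024),f(205,278.3,.024),f(438.3,278.7,.024)]
c=np.mean(s,0); x=s[0]+s[2]-s[1]-s[3]; yaw=np.arctan2(x[1],x[0]); print('board',c,np.degrees(yaw),np.linalg.norm(x)/2)
X=np.array([np.cos(yaw),np.sin(yaw)]);Y=np.array([-X[1],X[0]])
for q in [f(217.5,190,.066),f(222.5,262,.066),f(426,191,.066),f(421,263,.066)]: print('large',((q-c)@X).round(4),((q-c)@Y).round(4))
for q in [f(287.8,151,.096),f(357,151,.096),f(292.8,311,.082),f(353,311,.082)]: print('s1',((q-c)@X).round(4),((q-c)@Y).round(4))
```

```text
board [0.51100367 0.31550666] -25.20851922334965 0.20079810240551027
large 0.0709 -0.0276
large 0.0708 0.0242
large -0.0709 -0.0272
large -0.071 0.0247
s1 0.0196 -0.0543
s1 -0.02 -0.0545
s1 0.0198 0.0538
s1 -0.0216 0.0537
```

Call:
step_arm(plan=[0.6,-0.6,-0.5,0.8,1.5,-1.5,-0.5,2.0,2.4,-2.4,-0.5,3.4,3.3,-3.3,-0.5,4.9,4.2,-4.2,-0.5,6.4,5.0,-5.1,-0.5,7.9,5.9,-6.0,-0.5,8.43,6.6,-6.8,-0.5,8.43])

```text
t: 28.75
tcp_pos: [0.6481, -0.0394, 0.2581]
eef_rot: [-0.001, -0.197, 0.98, 0.0]
wrist_force: [-0.3, -0.2, 0.1]
gripper_width: 0.0642
```

```bash
python3 go.py .65 -.0465 .2 112.8
```

```text
t 28.75 pos [ 0.6481 -0.0394  0.2581] jaw 112.68 w 0.0642 F [-0.3 -0.2  0.1] j6 -2.21
row [ 0.021 -0.185  1.452] tw -0.023
```

Call:
step_arm(plan=[0.02,-0.1,0.5,0,0.02,-0.18,1.0,0,0.02,-0.18,1.0,0,0.02,-0.18,1.0,0])

```text
t: 29.15
tcp_pos: [0.6499, -0.0437, 0.219]
eef_rot: [-0.001, -0.198, 0.98, 0.0]
wrist_force: [-0.5, 0.9, 0.4]
gripper_width: 0.0642
```

```bash
python3 - <<'E'
from h import *
arm.get_image('side')
cm=arm.camera_model('wrist');save('wrist','w24.png')
E
python3 go.py .65 -.0465 .078 112.8
```

```text
t 29.25 pos [ 0.6502 -0.0435  0.2203] jaw 112.85 w 0.0638 F [ 1.2 -0.3  0.6] j6 -2.22
row [ 0.036 -0.065  3.558] tw 0.009
```

View pics/w24.png

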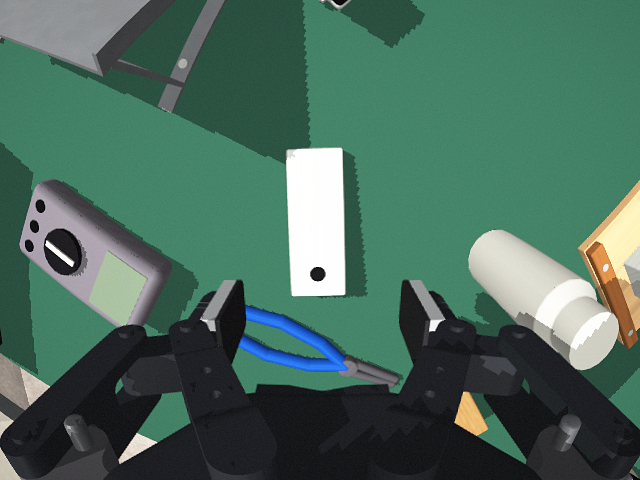

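Run:
```python
from h import *
cm=arm.camera_model('wrist'); f=lambda u,v,z: onz('wrist',(u,v),z,cm)[:2]
a,b,c,d=f(286.7,150,.016),f(342.5,149,.016),f(291.5,295.5,.030),f(345.3,294.5,.030)
x=(c+d-a-b)/2; m=(a+b+c+d)/4; yw=np.degrees(np.arctan2(x[1],x[0])); print(m,yw,np.linalg.norm(x),np.linalg.norm(a-b),np.linalg.norm(c-d))
from go import go; go(*m,.078,yw+90)
```

```text
[ 0.65126504 -0.04725845] 24.224751307687 0.10964633054394081 0.041104351618973606 0.041591788724291145
t 29.25 pos [ 0.6502 -0.0435  0.2203] jaw 112.85 w 0.0638 F [ 1.2 -0.3  0.6] j6 -2.22
row [ 0.015 -0.095  3.558] tw -0.275
```

Call:
step_arm(plan=[0.02,-0.09,1.0,-0.17,0.02,-0.09,2.0,-0.17,0.02,-0.09,2.9,-0.17,0.02,-0.09,3.4,-0.17,0.02,-0.09,3.58,-0.17,0.02,-0.09,3.58,-0.17])

```text
t: 29.85
tcp_pos: [0.6508, -0.0473, 0.0765]
eef_rot: [0.0, -0.205, 0.979, -0.0]
wrist_force: [-0.1, -0.7, 0.8]
gripper_width: 0.0641
```

Call:
step_arm(plan=[0,0,0,0,0,0,0,0,0,0,0,0,0,0,0,0,0,0,0,0,0,0,0,0], gripper=1, squeeze=60)

```text
t: 30.45
tcp_pos: [0.6515, -0.0477, 0.0784]
eef_rot: [0.002, -0.205, 0.979, -0.001]
wrist_force: [-0.6, -0.5, 5.5]
gripper_width: 0.0407
```

```bash
python3 go.py .5125 .316 .29 154.8
```

```text
t 30.45 pos [ 0.6515 -0.0477  0.0784] jaw 113.67 w 0.0407 F [-0.6 -0.5  5.5] j6 -2.24
row [-0.485  9.71  -5.312] tw -8.227
```

Call:
step_arm(plan=[0,0,-0.4,0,0,0,-1.3,0,0,0,-2.4,0,0,0,-3.5,-0.8,0,0.5,-4.4,-2.0,-0.05,1.2,-4.8,-3.3,-0.1,2.1,-4.8,-4.6,-0.2,3.1,-4.8,-5.9])

```text
t: 31.25
tcp_pos: [0.6075, 0.0699, 0.2694]
eef_rot: [0.001, -0.449, 0.894, -0.0]
wrist_force: [1.0, 0.6, -3.1]
gripper_width: 0.0407
```

```bash
python3 go.py .5125 .316 .27 154.8
```

```text
t 31.25 pos [0.6075 0.0699 0.2694] jaw 143.36 w 0.0407 F [ 1.   0.6 -3.1] j6 -2.58
row [-3.52   5.577 -0.02 ] tw -2.288
```

Call:
step_arm(plan=[-0.5,0.9,0,-0.3,-1.1,1.8,0,-0.7,-1.7,2.7,0,-1.1,-2.3,3.6,0,-1.5,-2.8,4.4,0,-1.9,-3.2,5.1,0,-2.2,-3.5,5.5,0,-2.29,-3.52,5.58,0,-2.29])

```text
t: 32.05
tcp_pos: [0.5128, 0.3177, 0.2687]
eef_rot: [0.0, -0.536, 0.844, 0.0]
wrist_force: [-0.2, -0.6, -2.4]
gripper_width: 0.0405
```

```bash
python3 - <<'E'
from h import *
arm.get_image('side');arm.get_image('side')
cm=arm.camera_model('wrist');save('wrist','w26.png'); crop(cv2.imread('pics/w26.png'),'c26.png',170,100,310,230,2)
E
python3 go.py .5125 .316 .2 154.8
```

```text
t 32.20 pos [0.514  0.3152 0.2684] jaw 154.59 w 0.0404 F [ 0.2 -0.6 -2.7] j6 -2.34
row [-0.003  0.044  1.711] tw -0.041
```

View pics/c26.png

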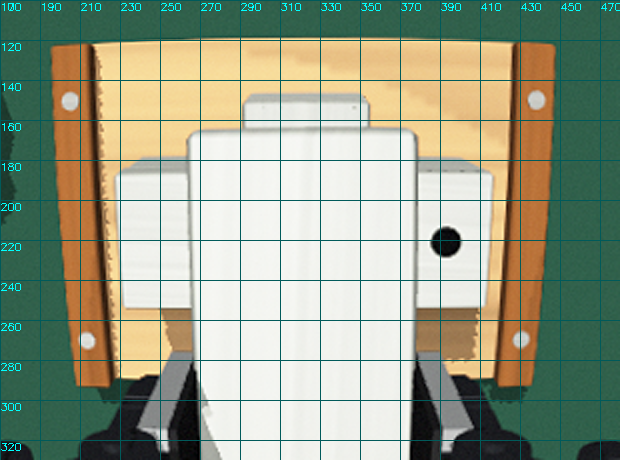

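Run:
```python
from h import *
st=arm.state(); cm=arm.camera_model('wrist'); f=lambda u,v,z: onz('wrist',(u,v),z,cm)[:2]
s=[f(205,150.3,.024),f(438.3,150,.024),f(213.5,270.3,.024),f(430.7,270,.024)]
c=np.mean(s,0); x=s[0]+s[2]-s[1]-s[3]; yaw=np.arctan2(x[1],x[0]); print('board',c,np.degrees(yaw),np.linalg.norm(x)/2)
X=np.array([np.cos(yaw),np.sin(yaw)]);Y=np.array([-X[1],X[0]])
for q in [f(292,150.5,.096),f(354,150.5,.096)]: print('s1 thick edge',((q-c)@X).round(4),((q-c)@Y).round(4))
Rm=q2R(st['eef_rot'])
for v in (165,167):
    o,d1=ray('wrist',(265,v),cm); _,d2=ray('wrist',(377.3,v),cm); o=Rm.T@(o-st['tcp_pos']); d1=Rm.T@d1; d2=Rm.T@d2
    k=.042/abs(d1[1]-d2[1]); print('s2 thin top edge tool',(o+k*d1).round(4),(o+k*d2).round(4))
    # using known depth z=.0784-.016
    for dd in (d1,d2): k=(.0784-.016-o[2])/dd[2]; print((o+k*dd).round(4))
print((st['tcp_pos'][:2]-c)@X,(st['tcp_pos'][:2]-c)@Y)
```

```text
board [0.51347972 0.31609571] -25.355647745311135 0.20306757240257128
s1 thick edge 0.0194 -0.0562
s1 thick edge -0.021 -0.0562
s2 thin top edge tool [ 0.0552 -0.0203  0.0674] [0.0551 0.0217 0.0674]
[ 0.0556 -0.0195  0.0624]
[0.0556 0.0209 0.0624]
s2 thin top edge tool [ 0.0544 -0.0203  0.0673] [0.0544 0.0217 0.0673]
[ 0.0549 -0.0196  0.0624]
[0.0548 0.021  0.0624]
0.0008806662009983794 -0.0006000207377187352
```

Call:
step_arm(plan=[0.02,0.02,0.6,-0.03,0.02,0.02,1.3,-0.03,0.02,0.02,1.9,-0.03,0.02,0.02,2.15,-0.03,0.02,0.02,2.22,-0.03,0.02,0.02,2.22,-0.03])

```text
t: 32.8
tcp_pos: [0.5135, 0.315, 0.1801]
eef_rot: [0.0, -0.535, 0.845, -0.0]
wrist_force: [0.4, 0.1, -1.7]
gripper_width: 0.0407
```

```bash
python3 - <<'E'
from h import *
save('side','s27.png'); crop(cv2.imread('pics/s27.png'),'c27.png',195,130,100,90,6)
E
python3 go.py .5125 .316 .167 154.8
```

```text
t 32.85 pos [0.5135 0.3152 0.1805] jaw 154.74 w 0.0405 F [-0.3  0.6 -2.1] j6 -2.35
row [-0.007  0.031  0.338] tw -0.013
```

View pics/c27.png

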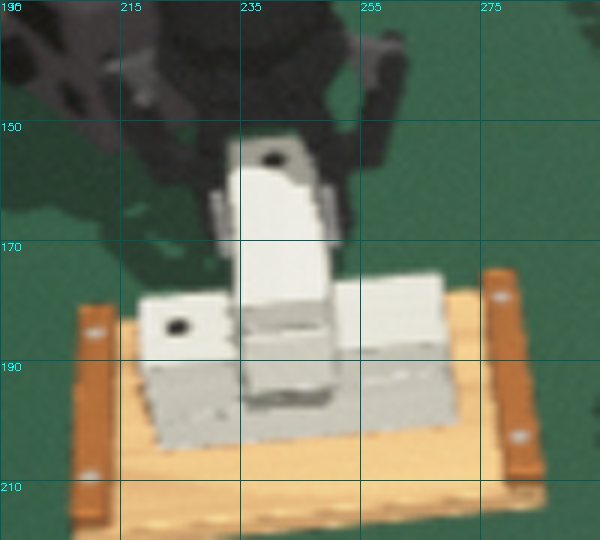

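Aligned above the lower small wedge. I'll press down gently with a light grip so it beds onto the slope.

Call:
step_arm(plan=[0,0.02,0.08,0,0,0.02,0.16,0,0,0.02,0.23,0,0,0.02,0.29,0,0,0.02,0.34,0,0,0.02,0.36,0,0,0.02,0.36,0], gripper=1, squeeze=20)

```text
t: 33.55
tcp_pos: [0.5131, 0.3171, 0.1685]
eef_rot: [0.004, -0.536, 0.844, 0.0]
wrist_force: [-4.3, 3.8, 20.2]
gripper_width: 0.0404
```

```bash
python3 - <<'E'
from h import *
save('side','s28.png'); crop(cv2.imread('pics/s28.png'),'c28.png',195,130,100,90,6)
E
python3 go.py .5125 .316 .167 154.8
```

```text
t 33.60 pos [0.5131 0.317  0.1685] jaw 154.78 w 0.0408 F [-2.8  4.1 19.4] j6 -2.35
row [0.029 0.002 0.037] tw -0.003
```

View pics/c28.png

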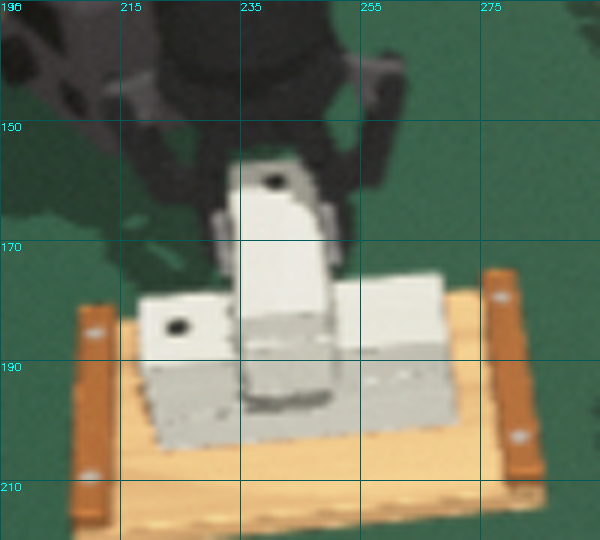

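Call:
step_arm(plan=[0,0,-0.03,0,0,0,-0.05,0])

```text
t: 33.8
tcp_pos: [0.5129, 0.3167, 0.169]
eef_rot: [0.003, -0.536, 0.844, 0.0]
wrist_force: [0.9, 2.7, 5.0]
gripper_width: 0.0404
```

Call:
step_arm(plan=[0,0,0,0,0,0,0,0,0,0,-0.3,0,0,0,-1.0,0,0,0,-1.8,0,0,0,-2.4,0,0,0,-2.4,0], gripper=-0.5)

```text
t: 34.5
tcp_pos: [0.5129, 0.316, 0.2672]
eef_rot: [0.004, -0.536, 0.844, -0.001]
wrist_force: [1.0, 0.4, -0.2]
gripper_width: 0.0641
```

```bash
python3 - <<'E'
from h import *
arm.get_image('side')
cm=arm.camera_model('wrist');save('wrist','w29.png'); save('side','s29.png'); crop(cv2.imread('pics/s29.png'),'c29.png',195,130,100,90,6)
crop(cv2.imread('pics/w29.png'),'c30.png',180,90,290,230,2)
E
python3 go.py .5125 .316 .167 154.8
```

```text
t 34.65 pos [0.5119 0.3156 0.2625] jaw 154.76 w 0.0638 F [ 0.  -0.8 -0.5] j6 -2.35
row [-0.018 -0.011  2.387] tw -0.008
```

View pics/c29.png

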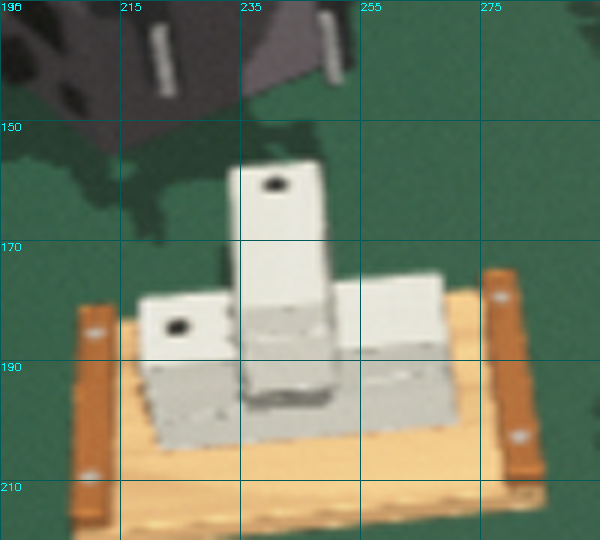

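View pics/c30.png

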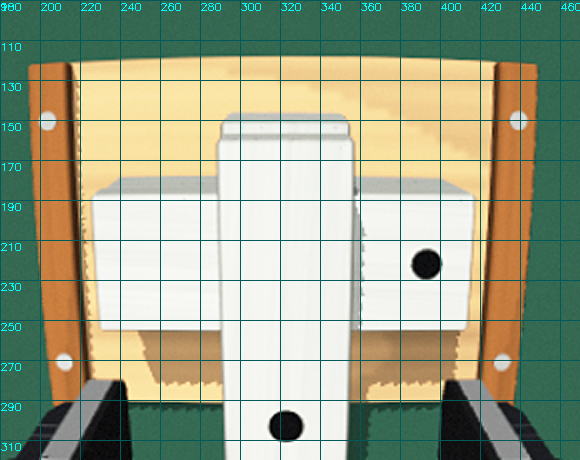

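Run:
```python
from h import *
cm=arm.camera_model('wrist'); f=lambda u,v,z: onz('wrist',(u,v),z,cm)[:2]
s=[f(203.7,150.5,.024),f(439.2,150.3,.024),f(212,271,.024),f(431.2,271,.024)]
c=np.mean(s,0); x=s[0]+s[2]-s[1]-s[3]; yaw=np.arctan2(x[1],x[0]); print('board',c,np.degrees(yaw),np.linalg.norm(x)/2)
X=np.array([np.cos(yaw),np.sin(yaw)]);Y=np.array([-X[1],X[0]])
for q in [f(289.3,160,.112),f(356.7,160,.112)]: print('s2 thin top',((q-c)@X).round(4),((q-c)@Y).round(4))
for q in [f(291.3,150.5,.096),f(354.5,150.5,.096)]: print('s1 thick top',((q-c)@X).round(4),((q-c)@Y).round(4))
for q in [f(226,189,.066),f(230.5,254.5,.066),f(416.5,189,.066),f(412.5,254.5,.066)]: print('large',((q-c)@X).round(4),((q-c)@Y).round(4))
im=cv2.imread('pics/w29.png'); crop(im,'c31.png',270,130,110,60,7)
```

```text
board [0.51095778 0.31565466] -25.259713454417724 0.2013032848182367
s2 thin top 0.0192 -0.0507
s2 thin top -0.0209 -0.0507
s1 thick top 0.0192 -0.0557
s1 thick top -0.021 -0.0557
large 0.0709 -0.0269
large 0.0705 0.0242
large -0.0704 -0.0269
large -0.0705 0.0242
```

View pics/c31.png

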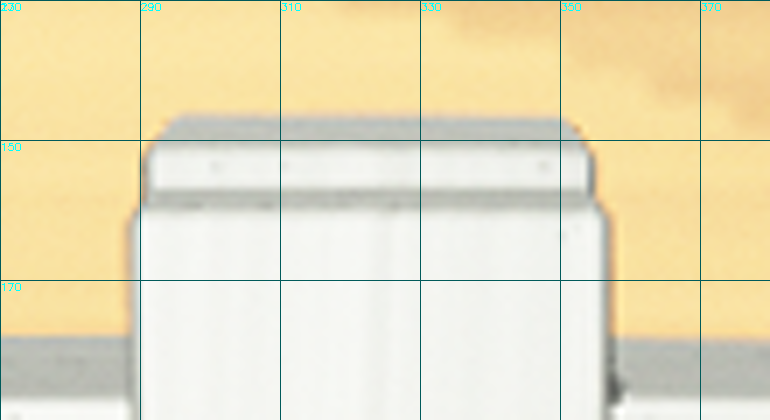

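The upper small wedge is level but about 5 mm off along the crosswise axis. I'll correct it the same way.

Call:
step_arm(plan=[0,0,0.8,0,0,0,1.6,0,0,0,2.1,0,0,0,2.35,0,0,0,2.38,0,0,0,2.38,0])

```text
t: 35.25
tcp_pos: [0.5124, 0.3158, 0.1682]
eef_rot: [0.0, -0.536, 0.845, -0.0]
wrist_force: [-0.2, -0.6, 0.4]
gripper_width: 0.0642
```

Call:
step_arm(plan=[0,0,0,0,0,0,0,0,0,0,0,0,0,0,0,0,0,0,0,0,0,0,0,0], gripper=1, squeeze=50)

```text
t: 35.85
tcp_pos: [0.5126, 0.3158, 0.1691]
eef_rot: [0.001, -0.536, 0.845, -0.0]
wrist_force: [-0.9, -0.0, 6.4]
gripper_width: 0.0408
```

Call:
step_arm(plan=[0,0,-0.06,0,0,0,-0.13,0,0.06,0,-0.15,0,0.12,0,-0.15,0,0.12,0,-0.15,0])

```text
t: 36.35
tcp_pos: [0.5099, 0.311, 0.1736]
eef_rot: [-0.0, -0.535, 0.845, 0.0]
wrist_force: [-0.2, -0.5, -2.5]
gripper_width: 0.0404
```

```bash
python3 - <<'E'
from h import *
save('side','s32.png'); crop(cv2.imread('pics/s32.png'),'c32.png',195,130,100,90,6)
E
python3 go.py .5125 .316 .167 154.8
```

```text
t 36.40 pos [0.51   0.3112 0.1736] jaw 154.75 w 0.0408 F [ 0.2  0.7 -2.9] j6 -2.35
row [-0.136 -0.006  0.165] tw -0.009
```

View pics/c32.png

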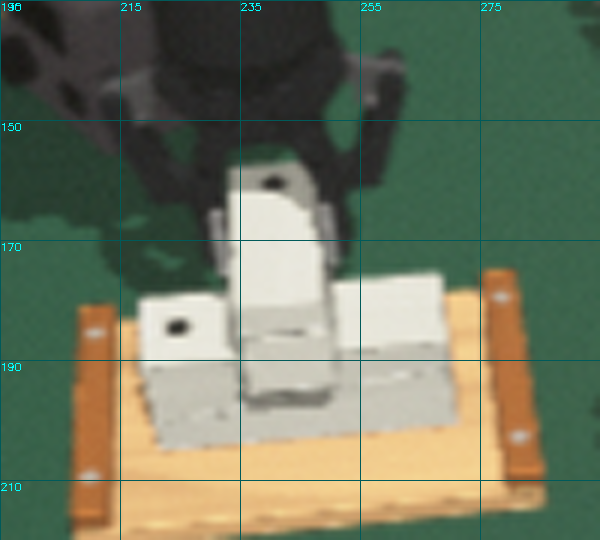

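Call:
step_arm(plan=[0,0,0.04,0,0,0,0.08,0,0,0,0.12,0,0,0,0.14,0,0,0,0.14,0], squeeze=20, gripper=1)

```text
t: 36.9
tcp_pos: [0.51, 0.3114, 0.1697]
eef_rot: [0.0, -0.536, 0.844, -0.0]
wrist_force: [-5.6, -1.8, 11.3]
gripper_width: 0.0408
```

Call:
step_arm(plan=[0,0,-0.02,0,0,0,-0.02,0])

```text
t: 37.1
tcp_pos: [0.5101, 0.3114, 0.1697]
eef_rot: [0.0, -0.536, 0.844, -0.0]
wrist_force: [-3.8, -1.7, 6.4]
gripper_width: 0.0406
```

Call:
step_arm(plan=[0,0,0,0,0,0,0,0,0,0,-0.3,0,0,0,-1.0,0,0,0,-1.8,0,0,0,-2.4,0,0,0,-2.4,0], gripper=-0.5)

```text
t: 37.8
tcp_pos: [0.5109, 0.3117, 0.2694]
eef_rot: [0.004, -0.536, 0.844, -0.001]
wrist_force: [0.6, 0.0, -0.3]
gripper_width: 0.0641
```

```bash
python3 - <<'E'
from h import *
arm.get_image('side')
cm=arm.camera_model('wrist');save('wrist','w33.png'); save('side','s33.png'); crop(cv2.imread('pics/s33.png'),'c33.png',195,130,100,90,6)
crop(cv2.imread('pics/w33.png'),'c34.png',180,90,290,230,2)
E
python3 go.py .5125 .316 .167 154.8
```

```text
t 37.95 pos [0.5099 0.3113 0.2646] jaw 154.76 w 0.0641 F [-0.2 -0.1  0.6] j6 -2.35
row [-0.136 -0.01   2.439] tw -0.008
```

View pics/c33.png

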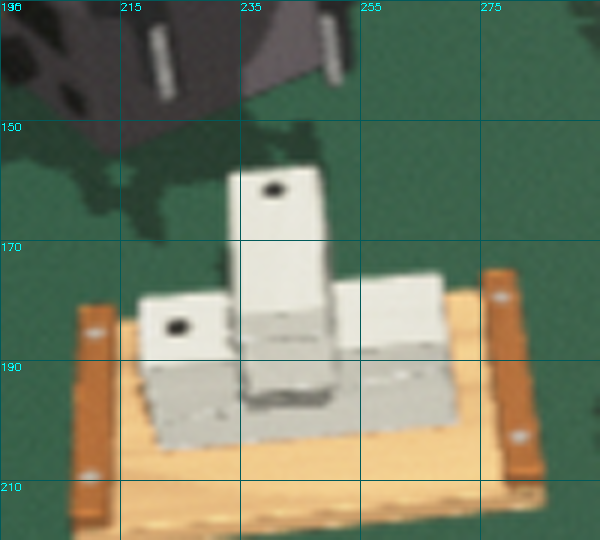

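View pics/c34.png

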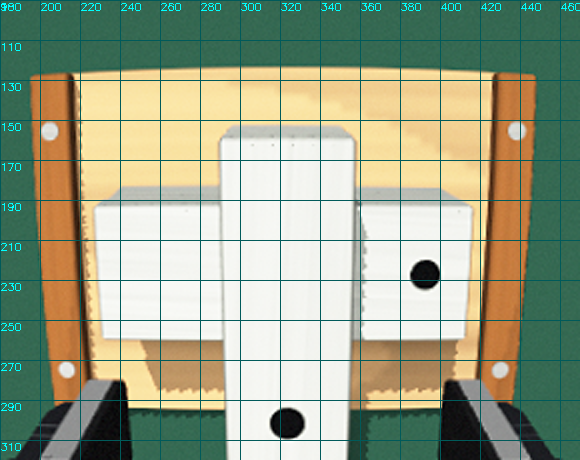

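Run:
```python
from h import *
cm=arm.camera_model('wrist'); f=lambda u,v,z: onz('wrist',(u,v),z,cm)[:2]
s=[f(204.7,155.5,.024),f(438.5,155.3,.024),f(213.3,274.7,.024),f(430,274.7,.024)]
c=np.mean(s,0); x=s[0]+s[2]-s[1]-s[3]; yaw=np.arctan2(x[1],x[0]); print('board',c,np.degrees(yaw),np.linalg.norm(x)/2)
X=np.array([np.cos(yaw),np.sin(yaw)]);Y=np.array([-X[1],X[0]])
for q in [f(290,159.2,.112),f(357.3,159.2,.112)]: print('s2 thin top',((q-c)@X).round(4),((q-c)@Y).round(4))
from go import go; go(.42,.0,.34,154.8)
```

```text
board [0.51082828 0.31546151] -25.252749718237553 0.20119254399004233
s2 thin top 0.019 -0.0555
s2 thin top -0.0214 -0.0556
t 37.95 pos [0.5099 0.3113 0.2646] jaw 154.76 w 0.0641 F [-0.2 -0.1  0.6] j6 -2.35
row [ 7.999 -1.284 -1.881] tw -0.008
```

Call:
step_arm(plan=[0,0,-0.6,0,0.3,0,-1.2,0,1.2,-0.2,-1.8,0,2.3,-0.4,-1.9,0,3.4,-0.6,-1.9,0,4.5,-0.8,-1.9,0,5.6,-1.0,-1.9,0,6.7,-1.2,-1.9,0])

```text
t: 38.75
tcp_pos: [0.4383, 0.0471, 0.3401]
eef_rot: [-0.001, -0.536, 0.844, 0.001]
wrist_force: [1.0, -0.2, 0.1]
gripper_width: 0.0635
```

Call:
step_arm(plan=[1.0,-0.1,0,0,1.3,-0.1,0,0,1.3,-0.1,0,0,1.3,-0.1,0,0])

```text
t: 39.15
tcp_pos: [0.4263, 0.0256, 0.3401]
eef_rot: [-0.007, -0.524, 0.851, -0.007]
wrist_force: [0.2, 0.2, -0.9]
gripper_width: 0.064
```

Run:
```python
from h import *
save('top','t35.png'); save('side','s35.png'); crop(cv2.imread('pics/t35.png'),'c35.png',115,190,130,145,4)
crop(cv2.imread('pics/s35.png'),'c36.png',195,140,100,85,7)
```

```text
(no output)
```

View pics/c35.png

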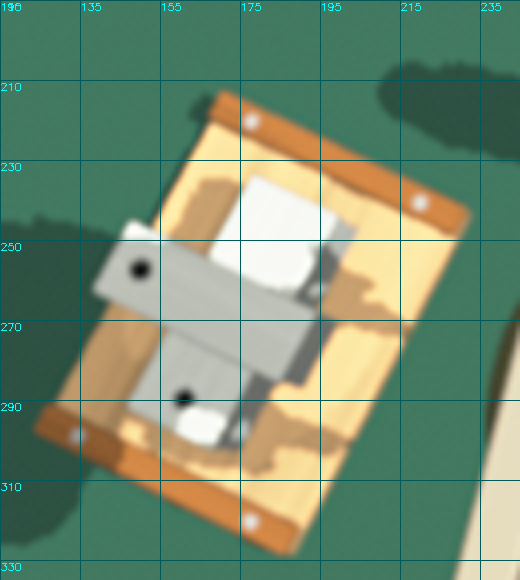

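View pics/c36.png

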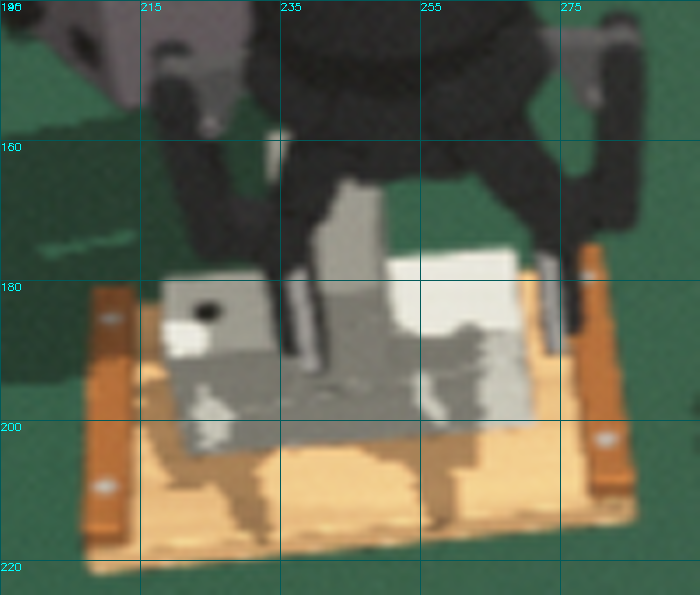

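View pics/t35.png

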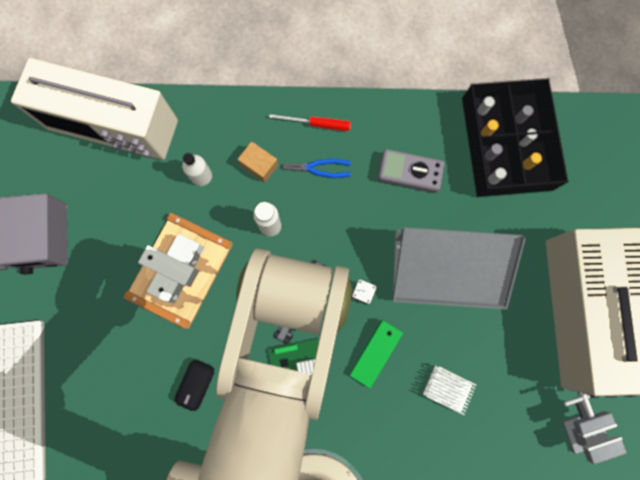

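Run:
```python
from h import *
C=np.array([.5125,.3158]);yw=np.radians(-25.2);X=np.array([np.cos(yw),np.sin(yw)]);Y=np.array([-X[1],X[0]])
sc=np.mean([onz('top',q,.024)[:2] for q in [(177.5,220.3),(219.7,240.7),(134.5,298.8),(177.3,320.5)]],0); print(sc)
T=[(138.7,263),(147.5,245.7),(195,267.5),(185.7,285.5)];S=[(233,158.9),(248,157.7),(249.7,181.3),(234.2,182.5)]
for a,b in zip(T,S):
    q=onz('top',a,.112)[:2]; p,e=tri(a,b); print('s2',((q-sc)@X).round(4),((q-sc)@Y).round(4),'tri z',p[2].round(4),'err',e.round(4))
for a in [(178.7,233.7),(201.5,244.5),(147,292)]:
    q=onz('top',a,.066)[:2]; print('B',((q-sc)@X).round(4),((q-sc)@Y).round(4))
```

```text
[0.51282788 0.316314  ]
s2 -0.0221 0.0531 tri z 0.1113 err 0.0023
s2 0.0182 0.0548 tri z 0.1094 err 0.0046
s2 0.021 -0.0574 tri z 0.1101 err 0.0025
s2 -0.0208 -0.058 tri z 0.1115 err 0.0028
B 0.072 0.0236
B 0.0726 -0.0334
B -0.0715 0.023
```

The stack is level: the four top corners triangulate to 110–111 mm, against 112 mm nominal. It is centred within about 2 mm and nothing else has moved.

Run:
```python
from h import *
st=arm.state(); print(st['t'],st['qvel'].round(3),st['wrist_force'].round(1)); print(arm.finish_job())
```

```text
39.25 [-0.002 -0.001 -0.001 -0.002 -0.     0.001] [-0.4  0.6  0.6]
the job is handed in; nothing more can be done
None
```

All four wedges are stacked on the board, and I handed the job in at 39.3 s with the gripper open and clear of the stack.

**What I did**
- **Large pair:** I took both from the tray at their tray tilt and flattened each by pivoting it on its lower edge. The upper lies thick end over the lower's thin end. Each ended 5–7 mm short along the board, so I regripped and shifted each one.
- **Small pair:** these lie crosswise on top, thick end over thin end. The upper one was about 5 mm off and I shifted it too.

**Last checks**
- **Level:** the four corners of the top face triangulate to 109–112 mm, against 112 mm nominal, so it is flat within the measuring error. In the last clear side view the faces sit flush.
- **Centring:** each wedge is within about 2 mm of the board's centre. The cameras differed on the large pair's crosswise offset, giving between −1 and −2.6 mm. The final top view gave a larger figure (about −5 mm) for the upper large wedge, which I discounted because its lit side face blurred that edge.
- **Other things:** the tools and the green look-alike stand where they were in the last top view; the arm hid a small part of the bench. The wrist force stayed near 20 N at most in the readings.
- **Not checked:** the gripper hid part of the stack in the final side view, so that check comes from the view just before I moved the arm away.

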